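# Wind the sink feed valve open with its loose crank

## Robot

A 7-joint arm with a two-finger parallel gripper is mounted at the origin on the work surface. World frame = base frame: x ahead of the robot, y to its left, z up, the work surface at z = 0. Lengths are in m, angles in rad, forces in N, time in s.
With the tool pointing down it reaches from about 0.4 to 0.85 m from the base axis. Payload 10.4 kg.
Tool frame: the origin (TCP) lies midway between the tips of the shut fingers; the grasp point (between the pads) lies 19 mm behind it (r.tcp_to_grasp is the z of the grasp point in the tool frame, in m); z points along the fingers, x is the direction in which the jaws open and shut, and the axes are right-handed (so a half turn about z gives the same grasp; the last joint's range is limited). The gripper opens to 87 mm and grips with 3 to 60 N. Pads are 19 mm wide; open, the fingers measure 117 mm over their backs; the gripper's body (75 mm by 190 mm) begins 51 mm behind the grasp point.
Start: joints at [-0.023, 0.332, -0.065, 1.46, 0.022, 1.35, -0.088], TCP at [0.625, 0, 0.223] pointing down, gripper open.
Joint ranges: [-2.6, 2.6], [-0.5, 2.12], [-1.47, 1.34], [0.16, 2.42], [-1.27, 4.41], [0.06, 2.06], [-2.6, 2.6]. Speed limits (rad/s): [2.22, 2.22, 2.79, 2.79, 3.14, 3.14, 3.14].

## Interface

Orientations are given as a unit quaternion [x, y, z, w].
In Python, from bench import r, camera, close_job gives the robot as it stands. The module is installed in compiled form; this text tells all that it offers.
- The arm moves only by the shell command python3 -m crank 'ROWS' [FORCE]. ROWS is JSON, a list of rows, each an object of numbers: "x", "y", "z": the shift along the tool's x, y, z scaled (see below); "ax", "ay", "az": the turn, a rotation vector about the tool's x, y, z scaled (see below); "claw": the closure, from -1 (fully open) to 1 (shut), so that 0 is half open. A call has exactly 5 rows; each row is the pose to reach, as a shift and turn from the pose commanded when the call began, along the tool's axes at that moment; what a row does not reach only later rows make up. The controller multiplies each number of a shift by 1 m and each number of a turn by 2 rad. A row lasts 1/12 s, in which the tool goes at most 41.7 mm and 7.16 degrees, less where a joint would pass 70% of its speed; a pose out of reach is approached as far as the arm can. A call with a number of a shift or a turn outside -1 to 1 is refused whole. A call with a gripper value outside its range is refused whole. The fingers move at their own pace and stop on an object; FORCE is the grip in N (left out, the last holds). Time passes only in rows, so rows that repeat a pose let the fingers close, or fill a call up. It gives the time, the measured TCP pose, the force and the opening at its end, in the units of the state.
- r.read_state(): the state, without advancing time (a new reading comes with each control period).
- camera(name): name is "scene" or "side" or "wrist"; returns a dict with "color" (400x640x3 uint8, blue, green, red), "fx", "fy", "cx", "cy" (pixels), "eye" and "orientation" of the camera in the world. Camera axes: x right, y down, z forward; pixel columns grow to the right and rows downward; lengths in m; the calibration is good to about 2 mm. The wrist camera is an equidistant fisheye: a pixel r from the principal point sees the ray r / f radians off the axis. A picture is of the moment at which its call begins. There is no depth.
- close_job(): hands the job in, once; it reports no verdict.
The state is a dict: "time": time; "joint_positions": joint angles; "joint_vel": joint speeds; "joint_torque": joint torques, N m; "ee_pos": TCP position; "eef_rot": TCP orientation; "ft_force": force on the tool from outside, world axes, zero at the start; "torque": the same for the moment, N m; "width": finger opening in m.
Only numpy, scipy, OpenCV 4.12 (cv2) and the standard library are available. Lean on these libraries where they do the work, as an engineer would, in place of code of your own. Each camera call takes 0.05 s, during which the arm holds its last target. There are 200 camera calls.

## Task

Someone has left the water feed to the cup-washing sinks throttled: take the loose crank key, push it fully home over the bare square stem of the gate valve without forcing it, and wind the valve open (anticlockwise seen from above) until it comes softly up against its fully-open stop. Then wind it back a quarter of a turn so that it cannot seize, and let go, leaving the crank sitting fully home on the stem. Use a light hand throughout (never press on the stem, pull on the handle or lean on the stop with more than about 15 N), and leave the other things on the counter where they are.

Things in the scene. Friction and masses are not known exactly. Their poses are not given: they have to be found in the camera images.
- crank: loose crank key, dark steel, 0.44 kg, balancing 11 mm along +x, standing on its socket, handle up. Origin: centre of the socket mouth (underside). Square boss 42 x 42 mm, 44 mm tall, gripped from above across its y flats; square socket 20.5 x 20.5 mm (same axes), 30 mm deep, no lead-in. Flat arm 16 mm wide along +x at 36 to 44 mm height to the handle, 80 mm from the boss axis
- handle (a point): middle of the crank's handle: upright black plastic sleeve 24 mm in diameter, 47 to 109 mm above the crank's origin, free to spin on its pin, so it can be held at one gripper angle all the way round. This point is 80 mm along +x and 78 mm up from the crank's origin; its axes are the crank's
- valve: brass gate valve in a loop of 42 mm copper pipe that rises from the counter, runs along the valve's y and goes down again (risers 118 mm either side); fixed. Origin on the counter under the stem axis, z up. The gland nut under the square ends at 131 mm height, the bonnet nut below it is 58 mm across; a small gauge on the -y end reaches 152 mm
- stem_top (a point): centre of the top face of the valve's stem, 163 mm above the counter; the square is 19 x 19 mm and 32 mm long, flats square to this point's x and y, which turn with the stem. With the crank fully home its socket roof rests on this face and the crank's origin lies 30 mm below it; any of the four ways round will do
- stem (a joint): angle of the stem in rad, growing anticlockwise seen from above as the valve opens; it starts between 0 and 3 and the hard fully-open stop lies somewhere between 12 and 13, to be felt. It takes about 0.25 N m to turn (3 N at the crank handle) and stays where it is left
- detergent: white detergent bottle, 68 mm in diameter, 210 mm tall; origin under its centre; leave alone
- sprayer: clear trigger spray bottle, 72 mm in diameter, 221 mm tall; origin under its centre; leave alone
- mug: white mug, 80 mm in diameter, 95 mm tall; origin under its centre; leave alone
- cup: white cup, 76 mm in diameter, 75 mm tall; origin under its centre; leave alone
- bowl: steel bowl, 140 mm in diameter, 55 mm tall; origin under its centre; leave alone
- wrench: steel spanner 200 mm long lying flat along its x; origin under its middle; leave alone
- brush: wooden-handled washing brush 240 mm long lying along its x; origin under its middle; leave alone
There are look-alikes about, which are no part of the job. What is shaped like the crank but blue or pink is not meant.

How it is judged:
By the outcome, as a careful person would: the job done as asked, in the order asked, and still so for the second after the job is handed in, with the robot touching nothing.
It also fails if it takes over 72 s, if anything falls off the work surface, if the arm or the gripper's body presses on something with over 40 N, if the wrist force passes 120 N, or if a joint passes its speed limit or range.

## Working session

There is one attempt and no reset: what is moved stays moved. The work goes in short steps, Python scripts to look and compute and a shell command to move; the robot and the scene stay as the last step left them, time stands still between calls to the robot, and variables do not carry over. Pictures are saved under pics/ and viewed, about 8 in all and at most 12, crops included, and the job is handed in when it is done.

```bash
mkdir -p pics; ls; cat > h.py <<'E'
import numpy as np, cv2
from scipy.spatial.transform import Rotation as R
from bench import r, camera, close_job
def ray(c,u,v,fish=False):
    x=(u-c["cx"])/c["fx"]; y=(v-c["cy"])/c["fy"]
    if fish:
        t=np.hypot(x,y); s=np.sin(t)/t if t>1e-9 else 1.
        d=np.array([x*s,y*s,np.cos(t)])
    else: d=np.array([x,y,1.])
    return R.from_quat(c["orientation"]).apply(d/np.linalg.norm(d))
def onz(c,u,v,z,fish=False):
    d=ray(c,u,v,fish); e=np.array(c["eye"]); return e+d*(z-e[2])/d[2]
def proj(c,p,fish=False):
    q=R.from_quat(c["orientation"]).inv().apply(np.array(p)-c["eye"])
    if fish:
        t=np.arctan2(np.hypot(q[0],q[1]),q[2]); n=np.hypot(q[0],q[1])+1e-12
        return c["cx"]+c["fx"]*t*q[0]/n, c["cy"]+c["fy"]*t*q[1]/n
    return c["cx"]+c["fx"]*q[0]/q[2], c["cy"]+c["fy"]*q[1]/q[2]
E
python3 - <<'E'
from h import *
a=camera("scene");b=camera("side")
for c in(a,b): print({k:np.round(v,3) for k,v in c.items() if k!="color"})
cv2.imwrite("pics/scene.png",a["color"]);cv2.imwrite("pics/side.png",b["color"])
s=r.read_state();print(s,r.tcp_to_grasp)
E
```

```text
pics
{'fx': np.float64(421.195), 'fy': np.float64(421.195), 'cx': np.float64(323.195), 'cy': np.float64(199.401), 'eye': array([1.302, 0.128, 1.076]), 'orientation': array([ 0.6  ,  0.73 , -0.251, -0.211])}
{'fx': np.float64(464.803), 'fy': np.float64(464.803), 'cx': np.float64(324.496), 'cy': np.float64(208.168), 'eye': array([0.364, 1.213, 0.877]), 'orientation': array([-0.08 ,  0.866, -0.492,  0.039])}
{'time': 0.1, 'joint_positions': array([-0.02260342,  0.33280837, -0.06470079,  1.46087468,  0.02157482,
        1.34989607, -0.08851064]), 'joint_vel': array([ 2.28843048e-03,  1.04792025e-03, -6.80458258e-04, -1.67779381e-03,
        8.10797120e-05, -2.24270233e-03,  6.25828949e-04]), 'joint_torque': array([ 3.16136166e-04, -6.24538064e+01,  2.38312193e-02, -3.90717781e+01,
       -6.15657773e-02,  3.65302863e-02,  4.60620026e-05]), 'ee_pos': array([6.24645038e-01, 7.21279011e-06, 2.21825401e-01]), 'eef_rot': array([ 9.99999791e-01,  3.78617273e-06, -6.45936806e-04,  1.71106133e-05]), 'ft_force': array([ 0.25978915,  0.28275651, -0.39894072]), 'torque': array([ 0.0032265 , -0.01623816,  0.01862601]), 'width': 0.0872619202292689} -0.0187
```

View pics/scene.png

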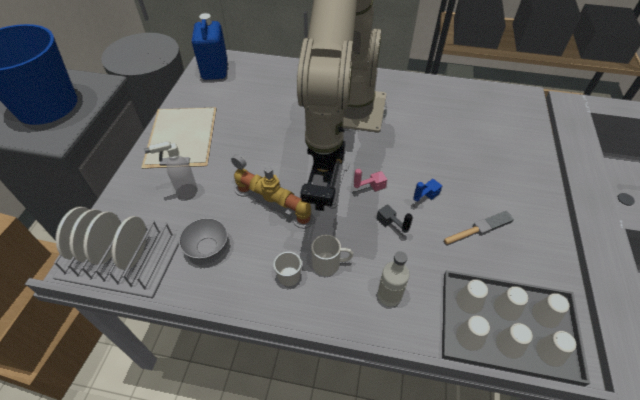

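View pics/side.png

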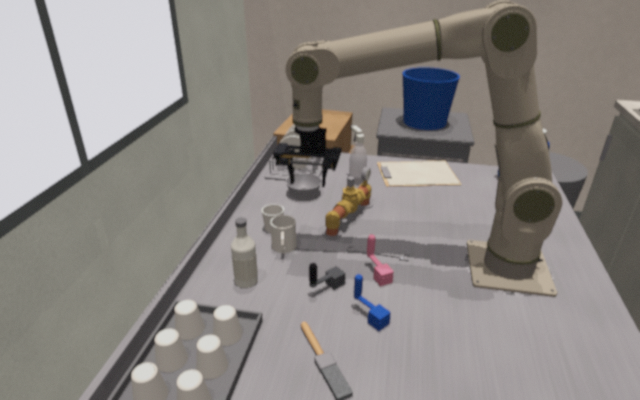

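The scene view shows three crank shapes: dark steel with a black handle at (387,214), pink at (378,182) and blue at (433,187). I choose the dark one. The valve stem is at (269,174), and the gauge end at (238,163). In the side view the dark crank is at (335,277) with its handle at (313,272), and the stem is at (351,183).

```bash
python3 - <<'E'
from h import *
a=cv2.imread("pics/scene.png");b=cv2.imread("pics/side.png")
f=lambda i,u,v:cv2.resize(i[v-30:v+30,u-40:u+40],None,fx=5,fy=5,interpolation=cv2.INTER_CUBIC)
cv2.imwrite("pics/crop.png",np.vstack([np.hstack([f(a,395,217),f(b,325,278)]),np.hstack([f(a,270,185),f(b,350,200)])]))
A=camera("scene");B=camera("side")
for n,z,p,q in(("boss",.044,(387,211),(335,274)),("handtop",.109,(408,216),(313,264)),("stem",.163,(269,172),(351,180))):
    print(n,onz(A,*p,z).round(3),onz(B,*q,z).round(3))
E
```

```text
boss [0.507 0.179 0.044] [0.508 0.188 0.044]
handtop [0.563 0.236 0.109] [0.561 0.237 0.109]
stem [ 0.526 -0.178  0.163] [ 0.513 -0.167  0.163]
```

View pics/crop.png

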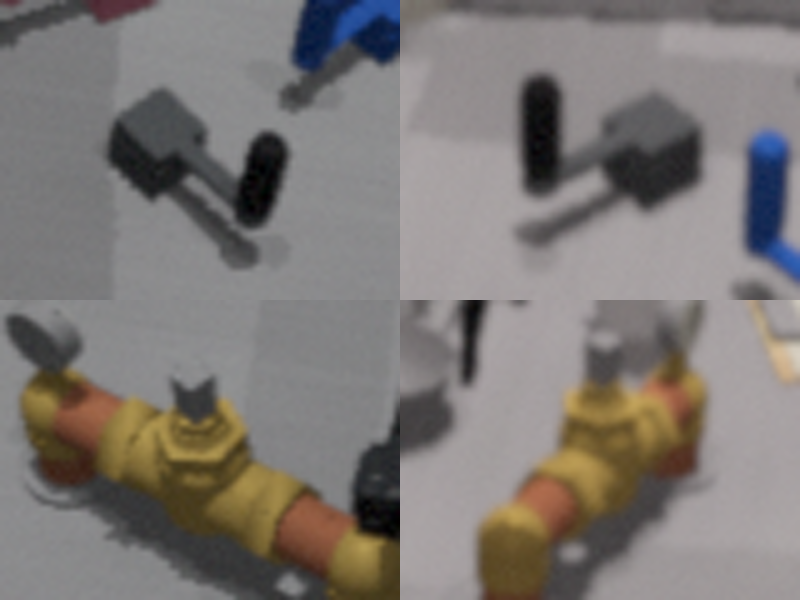

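The crop confirms the pick: grey-steel boss, flat arm and black sleeve. Crank yaw is about 45°, and the handle-to-boss distance of 76 mm agrees with the 80 mm given. The valve square is bare. I'll move above the crank.

```bash
python3 -m crank '[{"x":-0.021,"y":-0.033,"claw":-1},{"x":-0.042,"y":-0.066,"claw":-1},{"x":-0.063,"y":-0.099,"claw":-1},{"x":-0.084,"y":-0.132,"claw":-1},{"x":-0.105,"y":-0.165,"claw":-1}]'
python3 -m crank '[{"x":-0.006,"y":-0.009,"az":0.06,"claw":-1},{"x":-0.012,"y":-0.018,"az":0.12,"claw":-1},{"x":-0.012,"y":-0.018,"az":0.18,"claw":-1},{"x":-0.012,"y":-0.018,"az":0.24,"claw":-1},{"x":-0.012,"y":-0.018,"az":0.3,"claw":-1}]'
python3 -m crank '[{"az":0.05,"claw":-1},{"az":0.09,"claw":-1},{"az":0.09,"claw":-1},{"az":0.09,"claw":-1},{"az":0.09,"claw":-1}]'
python3 - <<'E'
from h import *
c=camera("wrist");print({k:np.round(v,3) for k,v in c.items() if k!="color"})
for p in([.508,.183,.044],[.562,.237,.109]):print(proj(c,p,True))
cv2.imwrite("pics/w1.png",c["color"])
E
```

```text
{'fx': np.float64(309.707), 'fy': np.float64(309.707), 'cx': np.float64(319.157), 'cy': np.float64(201.684), 'eye': array([0.625, 0.074, 0.384]), 'orientation': array([ 0.991,  0.   , -0.001,  0.137])}
(np.float64(215.48738282566782), np.float64(27.020475927598824))
(np.float64(251.82647104579962), np.float64(-45.590505350769064))schema error: expected keys x, y, z, ax, ay, az, claw
schema error: expected keys x, y, z, ax, ay, az, claw
schema error: expected keys x, y, z, ax, ay, az, claw
```

View pics/w1.png

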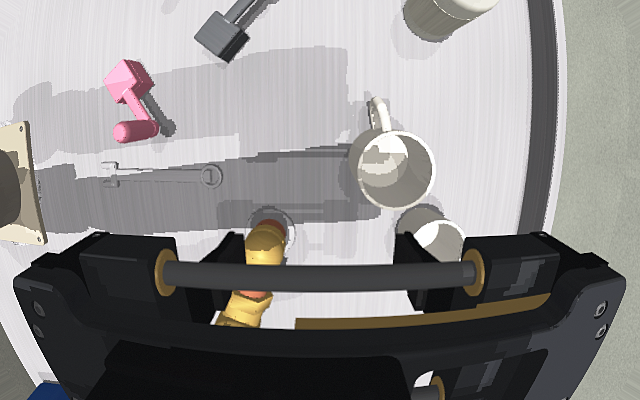

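The wrist view (moves were refused because every key must be given) shows the dark boss top near (222,35), the spanner, and the mug. Resending with full keys.

```bash
python3 -m crank '[{"x":-0.021,"y":-0.033,"z":0,"ax":0,"ay":0,"az":0,"claw":-1},{"x":-0.042,"y":-0.066,"z":0,"ax":0,"ay":0,"az":0,"claw":-1},{"x":-0.063,"y":-0.099,"z":0,"ax":0,"ay":0,"az":0,"claw":-1},{"x":-0.084,"y":-0.132,"z":0,"ax":0,"ay":0,"az":0,"claw":-1},{"x":-0.105,"y":-0.165,"z":0,"ax":0,"ay":0,"az":0,"claw":-1}]' &&
python3 -m crank '[{"x":-0.006,"y":-0.009,"z":0,"ax":0,"ay":0,"az":0.06,"claw":-1},{"x":-0.012,"y":-0.018,"z":0,"ax":0,"ay":0,"az":0.12,"claw":-1},{"x":-0.012,"y":-0.018,"z":0,"ax":0,"ay":0,"az":0.18,"claw":-1},{"x":-0.012,"y":-0.018,"z":0,"ax":0,"ay":0,"az":0.24,"claw":-1},{"x":-0.012,"y":-0.018,"z":0,"ax":0,"ay":0,"az":0.3,"claw":-1}]' &&
python3 -m crank '[{"x":0,"y":0,"z":0,"ax":0,"ay":0,"az":0.05,"claw":-1},{"x":0,"y":0,"z":0,"ax":0,"ay":0,"az":0.09,"claw":-1},{"x":0,"y":0,"z":0,"ax":0,"ay":0,"az":0.09,"claw":-1},{"x":0,"y":0,"z":0,"ax":0,"ay":0,"az":0.09,"claw":-1},{"x":0,"y":0,"z":0,"ax":0,"ay":0,"az":0.09,"claw":-1}]'
python3 - <<'E'
from h import *
c=camera("wrist");print({k:np.round(v,3) for k,v in c.items() if k!="color"})
for p in([.508,.183,.044],[.562,.237,.109]):print(proj(c,p,True))
cv2.imwrite("pics/w2.png",c["color"])
E
```

```text
time: 0.67
ee_pos: [0.5187, 0.1663, 0.2226]
eef_rot: [1.0, -0.0, 0.0, 0.0]
ft_force: [0.6, -0.2, 0.7]
width: 0.0869
time: 1.08
ee_pos: [0.5078, 0.1832, 0.2226]
eef_rot: [0.955, -0.298, 0.0, 0.0]
ft_force: [0.1, 0.3, -0.9]
width: 0.0867
time: 1.5
ee_pos: [0.508, 0.183, 0.2225]
eef_rot: [0.925, -0.379, -0.0, 0.0]
ft_force: [1.1, -0.5, -0.4]
width: 0.0869
{'fx': np.float64(309.707), 'fy': np.float64(309.707), 'cx': np.float64(319.157), 'cy': np.float64(201.684), 'eye': array([0.56 , 0.236, 0.384]), 'orientation': array([ 0.917, -0.375, -0.052,  0.127])}
(np.float64(319.0040635506551), np.float64(183.27481370480518))
(np.float64(319.6139057035649), np.float64(114.34538452081637))
```

View pics/w2.png

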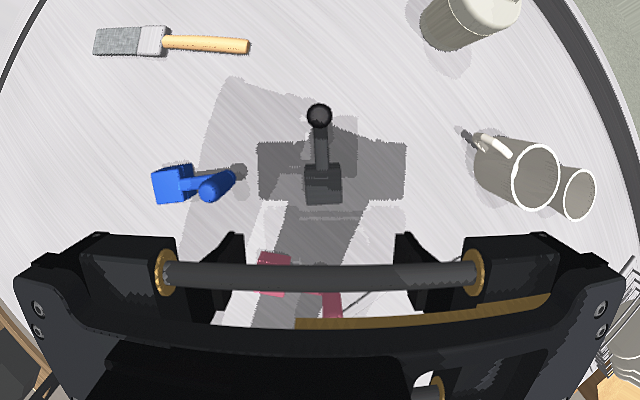

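Wrist view: handle top at (319,115) and boss at (323,183), almost exactly as predicted. The blue look-alike is at left (195,183), clear of the gripper. Measuring the offset and yaw.

```bash
python3 - <<'E'
from h import *
i=cv2.imread("pics/w2.png");g=cv2.cvtColor(i,cv2.COLOR_BGR2GRAY)
for v in range(156,212,4): print(v,' '.join('%3d'%x for x in g[v,296:352:2]))
print([ (v,int(g[v,323])) for v in range(100,128,2)],g[115,300:340:2])
c=camera("wrist")
E
```

```text
156 108 105 110 139 139 141 140 114 106  85  68  77  78  80  80  80  52 105 105 106 103 103 104 104 104 104 104 106
160 108 109 108 102 101 104 105 110 110 102  67  77  78  80  82  82  56 100 104 105 103 108 104 103 104 103 105 103
164 105 105 107 109 114  67  66  66  60  54  67  78  78  79  81  84  56  44  45  45  47  45  99 104 102 103 103 104
168 108 104 105 107  77  45  46  49  46  47  66  77  78  80  82  81  55  50  53  53  54  55  75 106 104 104 103 103
172 105 104 105 109  42  60  62  61  61  61  61  61  64  65  62  64  60  59  60  59  59  60  50 110 103 103 102 104
176 139 137 139 123  65  60  60  57  59  64  56  57  57  58  56  57  60  59  58  59  59  57  52 105 102 114  99 101
180 135 133 141 114  71  56  58  58  58  57  58  59  56  56  56  58  58  58  58  57  59  59  50 123 135 128 132 135
184 135 134 136 125  91  55  57  59  59  58  59  59  59  59  59  59  59  59  60  60  59  60  51 122 133 135 135 125
188 135 136 135 122 109  70  76  76  77  78  77  79  78  78  79  80  63  61  59  58  59  58  52 103 133 133 132 135
192 136 137 136 137 128  68  77  76  76  78  78  77  78  78  79  78  78  80  80  80  79  81  72 106 136 132 132 133
196 134 135 134 136 141  71  77  76  76  77  76  77  78  78  78  78  78  77  78  78  78  77  73  95 137 135 136 132
200 140 139 132 135 138  82  79  78  79  79  77  77  77  77  78  77  78  78  78  77  79  78  74  96 136 136 136 134
204 136 138 139 138 134 102  74  74  81  81  76  90  84  97 100 106 105 109 107 115 113 110 138 138 133 130 134 137
208 117 123 137 138 140 139 133 134 134 134 133 135 133 135 132 130 136 134 133 133 132 132 131 133 137 136 131 130
[(100, 222), (102, 235), (104, 34), (106, 29), (108, 67), (110, 79), (112, 82), (114, 83), (116, 83), (118, 82), (120, 83), (122, 78), (124, 23), (126, 19)] [202 224 201 127  22  51  71  83  84  88  88  85  81  81  53  21 144 228
 222 220]
```

```bash
python3 - <<'E'
from h import *
c=camera("wrist");s=r.read_state()
P=lambda u,v,z:onz(c,u,v,z,True)
L,Rt,T,B=P(305,188,.044),P(341,188,.044),P(323,170.5,.044),P(323,204,.044)
print(np.linalg.norm(L-Rt),np.linalg.norm(T-B))
b=(L+Rt)/2; b=P(323,187.3,.044); h=P(319,115,.109)
print(b,h,np.degrees(np.arctan2(*(h-b)[1::-1])),np.linalg.norm((h-b)[:2]))
tl=P(304.5,171,.044);bl=P(306.8,203,.044);d=tl-bl;print('edge yaw',np.degrees(np.arctan2(d[1],d[0])))
rt=R.from_quat(s["eef_rot"]);print('tool err',rt.inv().apply(b-s["ee_pos"]),rt.as_matrix()[:,0])
st=np.array([.52,-.172,.2]);print(rt.inv().apply(st-s["ee_pos"]))
E
```

```text
0.04064471574343588 0.03881497496507135
[0.50797745 0.17650982 0.044     ] [0.56129626 0.23688613 0.109     ] 48.55201664843492 0.08054932918774156
edge yaw 48.8122500335453
tool err [0.0045238  0.00464643 0.17852077] [ 7.11884417e-01 -7.02296645e-01  8.49170336e-06]
[0.25784106 0.24430233 0.02252382]
```

```bash
python3 -m crank '[{"x":0.0045,"y":0.0045,"z":0.03,"ax":0,"ay":0,"az":-0.028,"claw":-1},{"x":0.0045,"y":0.0045,"z":0.065,"ax":0,"ay":0,"az":-0.028,"claw":-1},{"x":0.0045,"y":0.0045,"z":0.1,"ax":0,"ay":0,"az":-0.028,"claw":-1},{"x":0.0045,"y":0.0045,"z":0.13,"ax":0,"ay":0,"az":-0.028,"claw":-1},{"x":0.0045,"y":0.0045,"z":0.15,"ax":0,"ay":0,"az":-0.028,"claw":-1}]' &&
python3 -m crank '[{"x":0,"y":0,"z":0.02,"ax":0,"ay":0,"az":0,"claw":-1},{"x":0,"y":0,"z":0.04,"ax":0,"ay":0,"az":0,"claw":-1},{"x":0,"y":0,"z":0.055,"ax":0,"ay":0,"az":0,"claw":-1},{"x":0,"y":0,"z":0.0625,"ax":0,"ay":0,"az":0,"claw":-1},{"x":0,"y":0,"z":0.0625,"ax":0,"ay":0,"az":0,"claw":-0.3}]' 30 &&
python3 -m crank '[{"x":0,"y":0,"z":0,"ax":0,"ay":0,"az":0,"claw":0.2},{"x":0,"y":0,"z":0,"ax":0,"ay":0,"az":0,"claw":0.6},{"x":0,"y":0,"z":0,"ax":0,"ay":0,"az":0,"claw":1},{"x":0,"y":0,"z":0,"ax":0,"ay":0,"az":0,"claw":1},{"x":0,"y":0,"z":0,"ax":0,"ay":0,"az":0,"claw":1}]' 30
```

```text
time: 2.07
ee_pos: [0.5067, 0.176, 0.0696]
eef_rot: [0.935, -0.354, -0.001, 0.001]
ft_force: [0.5, -0.1, 0.2]
width: 0.0874
time: 2.48
ee_pos: [0.507, 0.1762, 0.0085]
eef_rot: [0.935, -0.354, -0.001, 0.001]
ft_force: [1.1, -0.0, -0.4]
width: 0.0845
time: 2.9
ee_pos: [0.5085, 0.1768, 0.0107]
eef_rot: [0.935, -0.354, 0.0, -0.0]
ft_force: [1.1, -0.0, 0.7]
width: 0.0549
```

```bash
python3 -m crank '[{"x":0,"y":0,"z":0,"ax":0,"ay":0,"az":0,"claw":1},{"x":0,"y":0,"z":0,"ax":0,"ay":0,"az":0,"claw":1},{"x":0,"y":0,"z":0,"ax":0,"ay":0,"az":0,"claw":1},{"x":0,"y":0,"z":0,"ax":0,"ay":0,"az":0,"claw":1},{"x":0,"y":0,"z":0,"ax":0,"ay":0,"az":0,"claw":1}]' 30 &&
python3 -m crank '[{"x":0,"y":0,"z":-0.015,"ax":0,"ay":0,"az":0,"claw":1},{"x":0,"y":0,"z":-0.05,"ax":0,"ay":0,"az":0,"claw":1},{"x":0,"y":0,"z":-0.09,"ax":0,"ay":0,"az":0,"claw":1},{"x":0,"y":0,"z":-0.13,"ax":0,"ay":0,"az":0,"claw":1},{"x":0,"y":0,"z":-0.16,"ax":0,"ay":0,"az":0,"claw":1}]' 30
```

```text
time: 3.32
ee_pos: [0.5082, 0.1767, 0.0103]
eef_rot: [0.935, -0.354, 0.0, -0.0]
ft_force: [-1.0, -0.6, 3.2]
width: 0.0418
time: 3.73
ee_pos: [0.5081, 0.1767, 0.1727]
eef_rot: [0.935, -0.354, 0.0, -0.0]
ft_force: [1.5, 0.9, -3.6]
width: 0.0419
```

```bash
python3 -m crank '[{"x":0.005,"y":0.01,"z":-0.03,"ax":0,"ay":0,"az":0,"claw":1},{"x":0.015,"y":0.03,"z":-0.05,"ax":0,"ay":0,"az":0,"claw":1},{"x":0.03,"y":0.06,"z":-0.06,"ax":0,"ay":0,"az":0,"claw":1},{"x":0.047,"y":0.09,"z":-0.065,"ax":0,"ay":0,"az":0,"claw":1},{"x":0.063,"y":0.12,"z":-0.07,"ax":0,"ay":0,"az":0,"claw":1}]' &&
python3 -m crank '[{"x":0.017,"y":0.033,"z":0,"ax":0,"ay":0,"az":0,"claw":1},{"x":0.034,"y":0.066,"z":0,"ax":0,"ay":0,"az":0,"claw":1},{"x":0.051,"y":0.099,"z":0,"ax":0,"ay":0,"az":0,"claw":1},{"x":0.068,"y":0.132,"z":0,"ax":0,"ay":0,"az":0,"claw":1},{"x":0.082,"y":0.158,"z":0,"ax":0,"ay":0,"az":0,"claw":1}]' &&
python3 -m crank '[{"x":0.008,"y":0.015,"z":0,"ax":0,"ay":0,"az":0,"claw":1},{"x":0.015,"y":0.025,"z":0,"ax":0,"ay":0,"az":0,"claw":1},{"x":0.015,"y":0.025,"z":0,"ax":0,"ay":0,"az":0,"claw":1},{"x":0.015,"y":0.025,"z":0,"ax":0,"ay":0,"az":0,"claw":1},{"x":0.015,"y":0.025,"z":0,"ax":0,"ay":0,"az":0,"claw":1}]' 
python3 - <<'E'
from h import *
c=camera("wrist");print({k:np.round(v,4) for k,v in c.items() if k!="color"})
print(proj(c,[.52,-.172,.163],True)); print(r.read_state()["eef_rot"])
cv2.imwrite("pics/w3.png",c["color"])
E
```

```text
time: 4.15
ee_pos: [0.475, 0.0437, 0.24]
eef_rot: [0.935, -0.354, -0.0, 0.0]
ft_force: [0.9, -0.1, -3.9]
width: 0.0417
time: 4.57
ee_pos: [0.4308, -0.1304, 0.2394]
eef_rot: [0.935, -0.355, -0.0, 0.0]
ft_force: [1.1, -0.5, -4.3]
width: 0.0421
time: 4.98
ee_pos: [0.4272, -0.1554, 0.2396]
eef_rot: [0.935, -0.354, -0.0, -0.0]
ft_force: [0.1, 0.3, -4.4]
width: 0.0416
{'fx': np.float64(309.7069), 'fy': np.float64(309.7069), 'cx': np.float64(319.1572), 'cy': np.float64(201.6841), 'eye': array([ 0.4768, -0.1001,  0.4011]), 'orientation': array([ 0.9265, -0.3504, -0.0492,  0.1278])}
(np.float64(419.96090978788266), np.float64(151.2901548134371))
[ 9.35439379e-01 -3.53486982e-01 -3.44558432e-04 -5.90191975e-05]
```

View pics/w3.png

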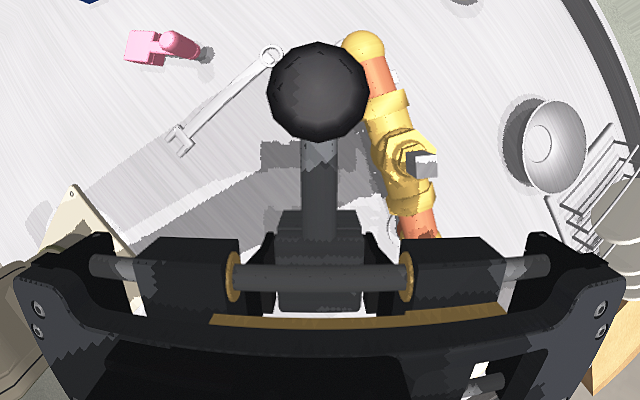

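The wrist view shows the held crank (handle top at (318,92)) and the stem's bright top face near (427,165). Measuring the stem square.

```bash
cat > stem.py <<'E'
from h import *
import sys
i=cv2.imread(sys.argv[1]);u0,v0=int(sys.argv[2]),int(sys.argv[3]);t=int(sys.argv[4])
k=6;w=22
g=cv2.resize(cv2.cvtColor(i,cv2.COLOR_BGR2GRAY)[v0-w:v0+w,u0-w:u0+w],None,fx=k,fy=k,interpolation=cv2.INTER_CUBIC)
m=(g>t).astype(np.uint8)
cs,_=cv2.findContours(m,cv2.RETR_EXTERNAL,cv2.CHAIN_APPROX_NONE)
for c0 in sorted(cs,key=cv2.contourArea)[-3:]: print(cv2.contourArea(c0)/k/k,cv2.boundingRect(c0))
big=cv2.resize(i[v0-w:v0+w,u0-w:u0+w],None,fx=12,fy=12,interpolation=cv2.INTER_NEAREST)
cv2.imwrite(sys.argv[5],big)
E
python3 stem.py pics/w3.png 425 162 150 pics/w3c.png; python3 - <<'E'
import cv2
g=cv2.cvtColor(cv2.imread("pics/w3.png"),cv2.COLOR_BGR2GRAY)
for v in range(144,184,2): print(v,' '.join('%3d'%x for x in g[v,400:446:2]))
E
```

```text
12.611111111111112 (0, 173, 35, 41)
57.56944444444445 (0, 0, 82, 50)
1401.986111111111 (0, 0, 264, 264)
144 144 155 162 200 242 244 243 134  70 229 176 206 245 242 241 241 240 233 235 237 234 232 236
146 149 160 243 203 103  85 194 225 240 229 244 198 205 242 241 241 241 239 233 237 235 233 233
148 178 127 109 135 232 228 236 232 231 234 240 245 227 245 243 242 241 242 238 233 237 235 233
150 221  77 240 241 222 235 119 237 242 102  92  98 137 206 245 243 241 240 243 233 233 237 234
152  96 120 228  94  78  79  87  88  91  92  93  95  92  82 134 226 240 244 240 234 233 235 236
154  76 217 234  72  90  94  96  95  92  90  86  82  80  85  98 118 115  87 229 236 235 233 236
156  86 233 236  70  89  90  92  82 204 210 218 243 255 255 255 255 250 248 248 232 235 235 233
158  80 231 237  67  90  91  91  71 255 252 251 249 250 250 250 248 246 244 250 234 234 235 233
160  93 240 243  70  89  91  92  67 255 255 249 249 250 251 247 254 230 253 254 231 234 238 235
162  96 135 150  76  85  90  88  77 206 160 233 242 243 255 152 152 152 155 255 235 234 233 236
164 171 131 137  83  86  84  91  79 
[... 223 characters left out ...]
 169 163 155 234 235 235 233
170 152 134 157  94  87  88  88  85 143 175 174 171 165 163 164 167 168 162 157 235 235 235 233
172 110 167 151 136  88  86  88  85 138 176 172 168 164 162 167 169 164 161 155 232 236 234 235
174 115  98 124 170 154  92  85  86 135 176 170 165 163 167 169 167 162 160 157 229 236 235 234
176 184 170 116 105 110 136 142  79 119 175 166 164 162 167 167 160 163 165 162 229 233 237 235
178 181 182 160 150 149 146 161 149 123 170 168 173 156 155 230 243 241 241 241 235 233 233 236
180 175 169 153 160 157 160 170 184 184 153 174 194 221 197 204 244 240 233 235 235 234 235 235
182 183 178 181 187 180 180 177 180 176 155 232 224 219 205 178 101 207 236 233 235 235 234 234
```

View pics/w3c.png

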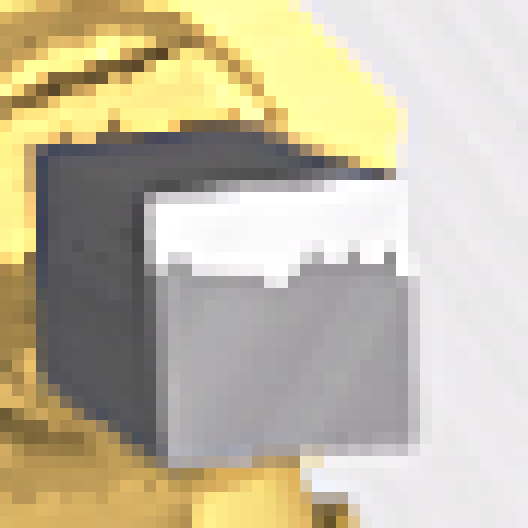

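The stem's top face corners in the crop are (145,195), (408,180), (415,452) and (158,466), about 22 px square.

```bash
python3 - <<'E'
from h import *
c=camera("wrist");s=r.read_state()
q=np.array([(145,195),(408,180),(415,452),(158,466)])/12+[402.5,139.5]
W=np.array([onz(c,u,v,.163,True) for u,v in q])
e=np.roll(W,-1,0)-W;print(np.linalg.norm(e,axis=1),[np.degrees(np.arctan2(x[1],x[0]))%90 for x in e])
st=W.mean(0);rt=R.from_quat(s["eef_rot"]);print('stem',st,'tool yaw',np.degrees(np.arctan2(*rt.as_matrix()[1::-1,0])))
print('tool off',rt.inv().apply(st-s["ee_pos"]))
# held crank: boss & handle in tool frame
h=onz(c,318.5,92,s["ee_pos"][2]-.0106+.109,True);print('handle tool',rt.inv().apply(h-s["ee_pos"]))
A=camera("scene");B=camera("side")
for C,p in((A,(268.4,171)),(B,(350.6,177))):print(onz(C,*p,.163),proj(C,st))
# handle top blob in w3
i=cv2.imread("pics/w3.png");g=cv2.cvtColor(i,cv2.COLOR_BGR2GRAY)
print(g[92,255:290:2],g[92,355:385:2],g[30:56:2,318],g[130:152:2,318])
print(g[214,270:372:4],g[200:245:3,318],g[200:245:3,290])
E
```

```text
[0.01902381 0.01884245 0.01888467 0.01850628] [np.float64(53.607706525581065), np.float64(54.62204112388267), np.float64(52.57811191809742), np.float64(55.08079735390865)]
stem [ 0.51668915 -0.18504232  0.163     ] tool yaw -41.388358854174044
tool off [ 0.08673399 -0.03675296  0.0767589 ]
handle tool [ 0.00024404 -0.07932791 -0.09840737]
[ 0.5221883  -0.18074439  0.163     ] (np.float64(267.4883849223049), np.float64(169.41050410433937))
[ 0.5172873  -0.18825762  0.163     ] (np.float64(350.65272196687044), np.float64(177.43958487815613))
[219 216 221 216 219 171   8  30  29  30  40  45  54  60  66  70  71  71] [ 61  50  45  37  32  30  21  23 189 182 197 209 210 212 203] [239 239 238 234 238 246   0  31  40  48  55  34  72] [ 43  33  32  30  29  24   4 139 139 138 140]
[132 137 131  67  54  56  55  54  56  64  65  67  68  70  66  67  64  54
  54  55  55  52 237 228 226 225] [68 70 69 68 69 68 69 68 67 69 68 67 66 65 57] [154 153 155 135  52  55  54  53  52  57  51  54  52  64  56]
```

Stem at (0.5167,-0.185): sides measure 18.8 mm against 19, and the side view agrees with the wrist. Flats are at 54° mod 90, so the crank needs +5.4°. Moving over the stem and down to hover.

```bash
python3 -m crank '[{"x":0.02,"y":-0.009,"z":0,"ax":0,"ay":0,"az":-0.015,"claw":1},{"x":0.042,"y":-0.018,"z":0,"ax":0,"ay":0,"az":-0.03,"claw":1},{"x":0.064,"y":-0.028,"z":0.01,"ax":0,"ay":0,"az":-0.047,"claw":1},{"x":0.0865,"y":-0.0375,"z":0.03,"ax":0,"ay":0,"az":-0.047,"claw":1},{"x":0.0865,"y":-0.0375,"z":0.052,"ax":0,"ay":0,"az":-0.047,"claw":1}]' &&
python3 -m crank '[{"x":0,"y":0,"z":0.003,"ax":0,"ay":0,"az":0,"claw":1},{"x":0,"y":0,"z":0.006,"ax":0,"ay":0,"az":0,"claw":1},{"x":0,"y":0,"z":0.008,"ax":0,"ay":0,"az":0,"claw":1},{"x":0,"y":0,"z":0.008,"ax":0,"ay":0,"az":0,"claw":1},{"x":0,"y":0,"z":0.008,"ax":0,"ay":0,"az":0,"claw":1}]'
python3 - <<'E'
from h import *
s=r.read_state();rt=R.from_quat(s["eef_rot"]);print('yaw',np.degrees(np.arctan2(*rt.as_matrix()[1::-1,0])),s["ee_pos"], rt.inv().apply(np.array([.51669,-.18504,.1733])-s["ee_pos"]))
A=camera("scene");B=camera("side");f=lambda C,w=26:[cv2.resize(C["color"][int(v)-w:int(v)+w,int(u)-w:int(u)+w],None,fx=7,fy=7,interpolation=cv2.INTER_CUBIC) for u,v in [proj(C,[.5167,-.185,.165])]][0]
cv2.imwrite("pics/hov.png",np.hstack([f(A),f(B)]))
E
```

```text
time: 5.6
ee_pos: [0.5208, -0.1859, 0.1877]
eef_rot: [0.951, -0.309, 0.002, 0.0]
ft_force: [-0.8, 1.0, -5.2]
width: 0.0416
time: 6.02
ee_pos: [0.5172, -0.1855, 0.1815]
eef_rot: [0.951, -0.31, 0.001, -0.0]
ft_force: [-0.4, 0.0, -4.3]
width: 0.0414
yaw -36.094926876913696 [ 0.51715588 -0.18554363  0.18146329] [-0.00068811 -0.00012389  0.00816218]
```

View pics/hov.png

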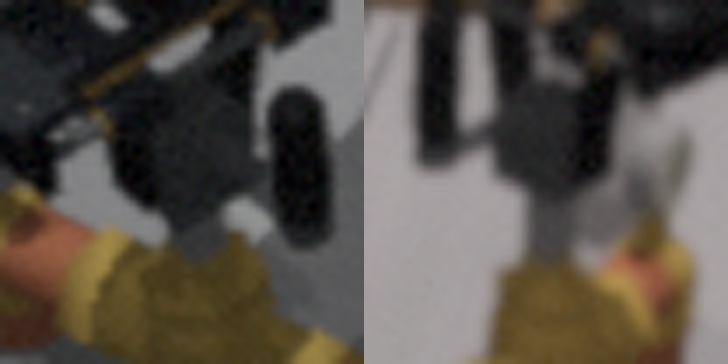

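Scene and side crops show the boss right over the stem in both views. Easing down.

```bash
cat > st.py <<'E'
from h import *
s=r.read_state();rt=R.from_quat(s["eef_rot"]);print('yaw %.2f'%np.degrees(np.arctan2(*rt.as_matrix()[1::-1,0])),'t %.2f'%s["time"],s["ee_pos"].round(4),'F',s["ft_force"].round(1),'M',s["torque"].round(2),'toolerr', (rt.inv().apply(np.array([.51669,-.18504,.1433])-s["ee_pos"])*1000).round(2))
E
python3 -m crank '[{"x":0,"y":0,"z":0.001,"ax":0,"ay":0,"az":0,"claw":1},{"x":0,"y":0,"z":0.003,"ax":0,"ay":0,"az":0,"claw":1},{"x":0,"y":0,"z":0.005,"ax":0,"ay":0,"az":0,"claw":1},{"x":0,"y":0,"z":0.005,"ax":0,"ay":0,"az":0,"claw":1},{"x":0,"y":0,"z":0.005,"ax":0,"ay":0,"az":0,"claw":1}]' >/dev/null; python3 st.py
```

```text
yaw -36.10 t 6.53 [ 0.5167 -0.1855  0.1748] F [ 0.3  0.4 -3. ] M [0.   0.09 0.02] toolerr [-0.27 -0.36 31.51]
```

```bash
python3 -m crank '[{"x":-0.0004,"y":-0.0007,"z":0,"ax":0,"ay":0,"az":0,"claw":1},{"x":-0.0004,"y":-0.0007,"z":0.001,"ax":0,"ay":0,"az":0,"claw":1},{"x":-0.0004,"y":-0.0007,"z":0.002,"ax":0,"ay":0,"az":0,"claw":1},{"x":-0.0004,"y":-0.0007,"z":0.003,"ax":0,"ay":0,"az":0,"claw":1},{"x":-0.0004,"y":-0.0007,"z":0.003,"ax":0,"ay":0,"az":0,"claw":1}]' >/dev/null; python3 st.py
```

```text
yaw -36.10 t 6.95 [ 0.5168 -0.1848  0.1718] F [-0.3  0.8 -4.1] M [-0.12  0.14 -0.03] toolerr [ 0.04  0.23 28.51]
```

```bash
python3 -m crank '[{"x":0,"y":0,"z":0.0007,"ax":0,"ay":0,"az":0,"claw":1},{"x":0,"y":0,"z":0.0014,"ax":0,"ay":0,"az":0,"claw":1},{"x":0,"y":0,"z":0.002,"ax":0,"ay":0,"az":0,"claw":1},{"x":0,"y":0,"z":0.0025,"ax":0,"ay":0,"az":0,"claw":1},{"x":0,"y":0,"z":0.0025,"ax":0,"ay":0,"az":0,"claw":1}]' >/dev/null; python3 st.py
```

```text
yaw -36.10 t 7.37 [ 0.5169 -0.1848  0.1695] F [-0.3 -1.6 -4.5] M [-0.34  0.19  0.04] toolerr [-0.03  0.29 26.16]
```

```bash
python3 -m crank '[{"x":0,"y":0,"z":0.001,"ax":0,"ay":0,"az":0,"claw":1},{"x":0,"y":0,"z":0.002,"ax":0,"ay":0,"az":0,"claw":1},{"x":0,"y":0,"z":0.003,"ax":0,"ay":0,"az":0,"claw":1},{"x":0,"y":0,"z":0.004,"ax":0,"ay":0,"az":0,"claw":1},{"x":0,"y":0,"z":0.005,"ax":0,"ay":0,"az":0,"claw":1}]' >/dev/null; python3 st.py
```

```text
yaw -36.10 t 7.78 [ 0.5169 -0.1849  0.1645] F [-1.6 -2.  -2.3] M [-0.38  0.38  0.02] toolerr [-0.06  0.26 21.19]
```

```bash
python3 -m crank '[{"x":0,"y":0.0003,"z":0.0015,"ax":0,"ay":0,"az":0,"claw":1},{"x":0,"y":0.0003,"z":0.003,"ax":0,"ay":0,"az":0,"claw":1},{"x":0,"y":0.0003,"z":0.005,"ax":0,"ay":0,"az":0,"claw":1},{"x":0,"y":0.0003,"z":0.007,"ax":0,"ay":0,"az":0,"claw":1},{"x":0,"y":0.0003,"z":0.008,"ax":0,"ay":0,"az":0,"claw":1}]' >/dev/null; python3 st.py
python3 -m crank '[{"x":0,"y":0,"z":0.0015,"ax":0,"ay":0,"az":0,"claw":1},{"x":0,"y":0,"z":0.003,"ax":0,"ay":0,"az":0,"claw":1},{"x":0,"y":0,"z":0.0045,"ax":0,"ay":0,"az":0,"claw":1},{"x":0,"y":0,"z":0.006,"ax":0,"ay":0,"az":0,"claw":1},{"x":0,"y":0,"z":0.007,"ax":0,"ay":0,"az":0,"claw":1}]' >/dev/null; python3 st.py
```

```text
yaw -36.09 t 8.20 [ 0.5167 -0.1848  0.1562] F [-0.4 -0.2 -4.5] M [-0.25  0.21 -0.02] toolerr [ 0.13  0.18 12.86]
yaw -36.09 t 8.62 [ 0.5168 -0.1849  0.1493] F [-0.2 -0.  -4.1] M [-0.16  0.2  -0.01] toolerr [0.04 0.19 6.03]
```

```bash
python3 -m crank '[{"x":0,"y":0,"z":0.001,"ax":0,"ay":0,"az":0,"claw":1},{"x":0,"y":0,"z":0.002,"ax":0,"ay":0,"az":0,"claw":1},{"x":0,"y":0,"z":0.003,"ax":0,"ay":0,"az":0,"claw":1},{"x":0,"y":0,"z":0.004,"ax":0,"ay":0,"az":0,"claw":1},{"x":0,"y":0,"z":0.0045,"ax":0,"ay":0,"az":0,"claw":1}]' >/dev/null; python3 st.py
python3 -m crank '[{"x":0,"y":0,"z":0.0002,"ax":0,"ay":0,"az":0,"claw":1},{"x":0,"y":0,"z":0.0004,"ax":0,"ay":0,"az":0,"claw":1},{"x":0,"y":0,"z":0.0006,"ax":0,"ay":0,"az":0,"claw":1},{"x":0,"y":0,"z":0.0008,"ax":0,"ay":0,"az":0,"claw":1},{"x":0,"y":0,"z":0.0008,"ax":0,"ay":0,"az":0,"claw":1}]' >/dev/null; python3 st.py
```

```text
yaw -36.09 t 9.03 [ 0.5168 -0.1849  0.1449] F [ 0.4 -0.1 -3.3] M [-0.07  0.12 -0.01] toolerr [0.03 0.16 1.61]
yaw -36.09 t 9.45 [ 0.5168 -0.1849  0.1443] F [-0.3 -0.2 -4.2] M [-0.05  0.11 -0.01] toolerr [-0.04  0.15  0.96]
```

```bash
for k in 1; do python3 -m crank '[{"x":0,"y":0,"z":0.0002,"ax":0,"ay":0,"az":0,"claw":1},{"x":0,"y":0,"z":0.0004,"ax":0,"ay":0,"az":0,"claw":1},{"x":0,"y":0,"z":0.0005,"ax":0,"ay":0,"az":0,"claw":1},{"x":0,"y":0,"z":0.0006,"ax":0,"ay":0,"az":0,"claw":1},{"x":0,"y":0,"z":0.0006,"ax":0,"ay":0,"az":0,"claw":1}]' >/dev/null; python3 st.py;done
python3 -m crank '[{"x":0,"y":0,"z":0.0001,"ax":0,"ay":0,"az":0,"claw":1},{"x":0,"y":0,"z":0.0002,"ax":0,"ay":0,"az":0,"claw":1},{"x":0,"y":0,"z":0.0003,"ax":0,"ay":0,"az":0,"claw":1},{"x":0,"y":0,"z":0.0004,"ax":0,"ay":0,"az":0,"claw":1},{"x":0,"y":0,"z":0.0004,"ax":0,"ay":0,"az":0,"claw":1}]' >/dev/null; python3 st.py
```

```text
yaw -36.09 t 9.87 [ 0.5168 -0.1849  0.1436] F [-0.9 -0.5 -3.1] M [-0.04  0.02  0.03] toolerr [-0.01  0.14  0.32]
yaw -36.10 t 10.28 [ 0.5168 -0.185   0.1433] F [ 0.7  0.8 -2.9] M [-0.03  0.09  0.09] toolerr [-0.02  0.12  0.01]
```

```bash
python3 -m crank '[{"x":0,"y":0,"z":0.0002,"ax":0,"ay":0,"az":0,"claw":1},{"x":0,"y":0,"z":0.0003,"ax":0,"ay":0,"az":0,"claw":1},{"x":0,"y":0,"z":0.0004,"ax":0,"ay":0,"az":0,"claw":1},{"x":0,"y":0,"z":0.0005,"ax":0,"ay":0,"az":0,"claw":1},{"x":0,"y":0,"z":0.0005,"ax":0,"ay":0,"az":0,"claw":1}]' >/dev/null; python3 st.py
python3 -m crank '[{"x":0,"y":0,"z":0.0002,"ax":0,"ay":0,"az":0,"claw":1},{"x":0,"y":0,"z":0.0003,"ax":0,"ay":0,"az":0,"claw":1},{"x":0,"y":0,"z":0.0004,"ax":0,"ay":0,"az":0,"claw":1},{"x":0,"y":0,"z":0.0005,"ax":0,"ay":0,"az":0,"claw":1},{"x":0,"y":0,"z":0.0005,"ax":0,"ay":0,"az":0,"claw":1}]' >/dev/null; python3 st.py
```

```text
yaw -36.10 t 10.70 [ 0.5169 -0.185   0.1432] F [-3.9  1.6  4.7] M [0.25 0.81 0.01] toolerr [-0.12  0.15 -0.07]
yaw -36.10 t 11.12 [ 0.5169 -0.185   0.1432] F [-5.6  1.8  8.7] M [0.37 1.31 0.02] toolerr [-0.17  0.19 -0.13]
```

The crank bottomed where predicted (z within 0.1 mm) with a clear rise in force, so it is fully home. The arm is stiff, about 16 N/mm. I'll relieve the press and release.

```bash
python3 -m crank '[{"x":0,"y":0,"z":-0.0004,"ax":0,"ay":0,"az":0,"claw":1},{"x":0,"y":0,"z":-0.0007,"ax":0,"ay":0,"az":0,"claw":1},{"x":0,"y":0,"z":-0.0007,"ax":0,"ay":0,"az":0,"claw":1},{"x":0,"y":0,"z":-0.0007,"ax":0,"ay":0,"az":0,"claw":-1},{"x":0,"y":0,"z":-0.0007,"ax":0,"ay":0,"az":0,"claw":-1}]' 20 >/dev/null; python3 st.py
python3 -m crank '[{"x":0,"y":0,"z":0,"ax":0,"ay":0,"az":0,"claw":-1},{"x":0,"y":0,"z":0,"ax":0,"ay":0,"az":0,"claw":-1},{"x":0,"y":0,"z":0,"ax":0,"ay":0,"az":0,"claw":-1},{"x":0,"y":0,"z":0,"ax":0,"ay":0,"az":0,"claw":-1},{"x":0,"y":0,"z":0,"ax":0,"ay":0,"az":0,"claw":-1}]' 20; python3 st.py
python3 - <<'E'
from h import *
print(r.read_state()["joint_positions"].round(2))
E
```

```text
yaw -36.09 t 11.53 [ 0.517  -0.185   0.1428] F [ 0.1 -0.4  0. ] M [ 0.03  0.03 -0.02] toolerr [-0.29  0.2  -0.47]
time: 11.95
ee_pos: [0.5168, -0.185, 0.1429]
eef_rot: [0.951, -0.31, 0.0, -0.0]
ft_force: [-0.1, 0.7, -0.1]
width: 0.0801
yaw -36.09 t 11.95 [ 0.5168 -0.185   0.1429] F [-0.1  0.7 -0.1] M [ 0.01  0.09 -0.05] toolerr [-0.07  0.13 -0.39]
[ 0.08  0.22  0.2   1.78 -0.05  1.15 -0.33]
```

```bash
python3 -m crank '[{"x":0,"y":0,"z":-0.01,"ax":0,"ay":0,"az":0,"claw":-1},{"x":0,"y":0,"z":-0.04,"ax":0,"ay":0,"az":0,"claw":-1},{"x":0,"y":0,"z":-0.08,"ax":0,"ay":0,"az":0,"claw":-1},{"x":0,"y":-0.005,"z":-0.115,"ax":0,"ay":0,"az":0,"claw":-1},{"x":0,"y":-0.02,"z":-0.135,"ax":0,"ay":0,"az":0,"claw":-1}]'|head -2
python3 -m crank '[{"x":0,"y":-0.025,"z":0,"ax":0,"ay":0,"az":0,"claw":-1},{"x":0,"y":-0.045,"z":0,"ax":0,"ay":0,"az":0,"claw":-1},{"x":0,"y":-0.06,"z":0,"ax":0,"ay":0,"az":0,"claw":-1},{"x":0,"y":-0.06,"z":0,"ax":0,"ay":0,"az":0,"claw":-1},{"x":0,"y":-0.06,"z":0,"ax":0,"ay":0,"az":0,"claw":-1}]'
python3 - <<'E'
from h import *
c=camera("wrist");s=r.read_state();rt=R.from_quat(s["eef_rot"])
for z,d in ((.242,0),(.177,-.08)):
    p=np.array([.5168,-.185,z])-rt.as_matrix()[:,1]*(.08+d);print(p,proj(c,p,True))
cv2.imwrite("pics/w4.png",c["color"])
E
```

```text
time: 12.37
ee_pos: [0.5286, -0.1712, 0.2835]
time: 12.78
ee_pos: [0.5639, -0.1199, 0.2779]
eef_rot: [0.951, -0.309, -0.0, 0.0]
ft_force: [-0.3, 0.1, -0.3]
width: 0.087
[ 0.56395787 -0.120377    0.24194258] (np.float64(319.12856150566523), np.float64(228.48499981466537))
[ 0.5168 -0.185   0.177 ] (np.float64(319.0897879532146), np.float64(281.4618684857008))
```

View pics/w4.png

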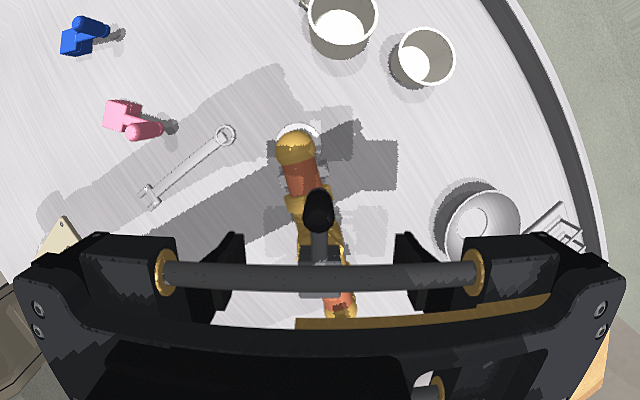

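Wrist view: the handle sleeve is at about (318,210), centred between the fingers, and the crank sits straight on the valve. Descending and gripping the handle.

```bash
python3 -m crank '[{"x":0,"y":0,"z":0.025,"ax":0,"ay":0,"az":0,"claw":-1},{"x":0,"y":0,"z":0.05,"ax":0,"ay":0,"az":0,"claw":-0.6},{"x":0,"y":0,"z":0.07,"ax":0,"ay":0,"az":0,"claw":-0.3},{"x":0,"y":0,"z":0.085,"ax":0,"ay":0,"az":0,"claw":0},{"x":0,"y":0,"z":0.085,"ax":0,"ay":0,"az":0,"claw":1}]' 20
python3 -m crank '[{"x":0,"y":0,"z":0,"ax":0,"ay":0,"az":0,"claw":1},{"x":0,"y":0,"z":0,"ax":0,"ay":0,"az":0,"claw":1},{"x":0,"y":0,"z":0,"ax":0,"ay":0,"az":0,"claw":1},{"x":0,"y":0,"z":0,"ax":0,"ay":0,"az":0,"claw":1},{"x":0,"y":0,"z":0,"ax":0,"ay":0,"az":0,"claw":1}]' 20 >/dev/null
python3 -m crank '[{"x":0,"y":0,"z":0,"ax":0,"ay":0,"az":0,"claw":1},{"x":0,"y":0,"z":0,"ax":0,"ay":0,"az":0,"claw":1},{"x":0,"y":0,"z":0,"ax":0,"ay":0,"az":0,"claw":1},{"x":0,"y":0,"z":0,"ax":0,"ay":0,"az":0,"claw":1},{"x":0,"y":0,"z":0,"ax":0,"ay":0,"az":0,"claw":1}]' 20;python3 st.py
```

```text
time: 13.25
ee_pos: [0.5616, -0.1215, 0.1898]
eef_rot: [0.95, -0.311, -0.003, 0.001]
ft_force: [0.1, -1.1, -0.9]
width: 0.0679
time: 14.08
ee_pos: [0.564, -0.1202, 0.1931]
eef_rot: [0.951, -0.31, 0.0, -0.0]
ft_force: [-0.4, 1.1, 1.2]
width: 0.0238
yaw -36.09 t 14.08 [ 0.564  -0.1202  0.1931] F [-0.4  1.1  1.2] M [0.13 0.11 0.04] toolerr [-2.000e-02  8.029e+01  4.977e+01]
```

```bash
cat > arc.py <<'E'
import numpy as np,sys
a0,st,n,rad=[float(v) for v in sys.argv[1:5]]
p=lambda d:rad*np.array([-np.sin(np.radians(d)),1-np.cos(np.radians(d))])
for k in range(int(n)):
    b=a0+5*st*k; print(b,*[tuple((p(b+st*i)-p(b)).round(4)) for i in range(1,6)])
E
python3 arc.py 0 9 8 .0801 | sed 's/np.float64//g'
```

```text
0.0 ((-0.0125), (0.001)) ((-0.0248), (0.0039)) ((-0.0364), (0.0087)) ((-0.0471), (0.0153)) ((-0.0566), (0.0235))
45.0 ((-0.0082), (0.0096)) ((-0.0147), (0.0203)) ((-0.0195), (0.0319)) ((-0.0225), (0.0441)) ((-0.0235), (0.0566))
90.0 ((0.001), (0.0125)) ((0.0039), (0.0248)) ((0.0087), (0.0364)) ((0.0153), (0.0471)) ((0.0235), (0.0566))
135.0 ((0.0096), (0.0082)) ((0.0203), (0.0147)) ((0.0319), (0.0195)) ((0.0441), (0.0225)) ((0.0566), (0.0235))
180.0 ((0.0125), (-0.001)) ((0.0248), (-0.0039)) ((0.0364), (-0.0087)) ((0.0471), (-0.0153)) ((0.0566), (-0.0235))
225.0 ((0.0082), (-0.0096)) ((0.0147), (-0.0203)) ((0.0195), (-0.0319)) ((0.0225), (-0.0441)) ((0.0235), (-0.0566))
270.0 ((-0.001), (-0.0125)) ((-0.0039), (-0.0248)) ((-0.0087), (-0.0364)) ((-0.0153), (-0.0471)) ((-0.0235), (-0.0566))
315.0 ((-0.0096), (-0.0082)) ((-0.0203), (-0.0147)) ((-0.0319), (-0.0195)) ((-0.0441), (-0.0225)) ((-0.0566), (-0.0235))
```

```bash
cat > ang.py <<'E'
from h import *
s=r.read_state();d=s["ee_pos"][:2]-[.5168,-.185];a=np.arctan2(d[1],d[0]);F=s["ft_force"]
er=d/np.linalg.norm(d);et=np.array([-er[1],er[0]])
print('t %.2f phi %.1f rad %.1f Fr %.1f Ft %.1f Fz %.1f z %.4f w %.4f'%(s["time"],(np.degrees(a)-53.91)%360,1e3*np.linalg.norm(d),F[:2]@er,F[:2]@et,F[2],s["ee_pos"][2],s["width"]))
import sys; sys.exit(abs(F[:2]@et)>9 or abs(F[:2]@er)>11)
E
python3 -m crank '[{"x":-0.0125,"y":0.001,"z":0,"ax":0,"ay":0,"az":0,"claw":1},{"x":-0.0248,"y":0.0039,"z":0,"ax":0,"ay":0,"az":0,"claw":1},{"x":-0.0364,"y":0.0087,"z":0,"ax":0,"ay":0,"az":0,"claw":1},{"x":-0.0471,"y":0.0153,"z":0,"ax":0,"ay":0,"az":0,"claw":1},{"x":-0.0566,"y":0.0235,"z":0,"ax":0,"ay":0,"az":0,"claw":1}]' >/dev/null; python3 ang.py
```

```text
t 14.50 phi 44.3 rad 80.1 Fr -1.5 Ft -3.5 Fz 4.1 z 0.1940 w 0.0232False
```

```bash
sed -i 's/sys.exit(\(.*\))$/sys.exit(int(\1))/' ang.py
python3 -m crank '[{"x":-0.0082,"y":0.0096,"z":0,"ax":0,"ay":0,"az":0,"claw":1},{"x":-0.0147,"y":0.0203,"z":0,"ax":0,"ay":0,"az":0,"claw":1},{"x":-0.0195,"y":0.0319,"z":0,"ax":0,"ay":0,"az":0,"claw":1},{"x":-0.0225,"y":0.0441,"z":0,"ax":0,"ay":0,"az":0,"claw":1},{"x":-0.0235,"y":0.0566,"z":0,"ax":0,"ay":0,"az":0,"claw":1}]' >/dev/null; python3 ang.py &&
python3 -m crank '[{"x":0.001,"y":0.0125,"z":0,"ax":0,"ay":0,"az":0,"claw":1},{"x":0.0039,"y":0.0248,"z":0,"ax":0,"ay":0,"az":0,"claw":1},{"x":0.0087,"y":0.0364,"z":0,"ax":0,"ay":0,"az":0,"claw":1},{"x":0.0153,"y":0.0471,"z":0,"ax":0,"ay":0,"az":0,"claw":1},{"x":0.0235,"y":0.0566,"z":0,"ax":0,"ay":0,"az":0,"claw":1}]' >/dev/null && python3 ang.py
```

```text
t 14.92 phi 89.1 rad 81.0 Fr 8.1 Ft -3.7 Fz 12.8 z 0.1943 w 0.0235
t 15.33 phi 135.2 rad 83.4 Fr 17.6 Ft -4.9 Fz 18.3 z 0.1938 w 0.0233
```

The radial force is growing (17.6 N), so I'm stopping to look before going on.

```bash
python3 - <<'E'
from h import *
s=r.read_state();print(s["ee_pos"],s["eef_rot"],s["ft_force"],s["torque"],s["joint_positions"].round(2))
A=camera("scene");B=camera("side");
def f(C,w=45):
    u,v=proj(C,[.49,-.19,.19]);u,v=int(u),int(v)
    return cv2.resize(C["color"][v-w:v+w,u-w:u+w],(400,400),interpolation=cv2.INTER_CUBIC)
cv2.imwrite("pics/c1.png",np.hstack([f(A),f(B)]))
E
python3 ang.py
```

```text
[ 0.43445483 -0.19814067  0.19378167] [ 9.50637161e-01 -3.10293768e-01 -2.59873644e-03  1.08007222e-04] [-18.15326625   2.10841683  18.29699182] [0.4783024  3.84509561 0.08503421] [ 0.09  0.02  0.24  1.89 -0.01  1.24 -0.29]
t 15.43 phi 136.7 rad 83.4 Fr 19.3 Ft -1.0 Fz 18.6 z 0.1938 w 0.0236
```

View pics/c1.png

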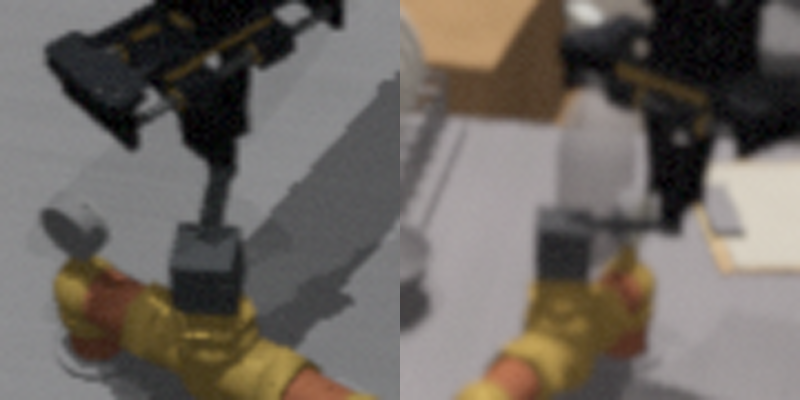

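The picture shows the crank turning true, with handle and boss about where they should be. The likely cause is that the crank leans in its socket play (its balance point lies outside the stem face). The fixed-tilt grip on the leaning sleeve then fights it as it goes round. I'll relax, release, and regrip with the jaws closing along the crank arm so they stand it upright at an 80 mm radius.

```bash
python3 -m crank '[{"x":-0.001,"y":0.001,"z":-0.0005,"ax":0,"ay":0,"az":0,"claw":1},{"x":-0.002,"y":0.002,"z":-0.001,"ax":0,"ay":0,"az":0,"claw":1},{"x":-0.002,"y":0.002,"z":-0.001,"ax":0,"ay":0,"az":0,"claw":1},{"x":-0.002,"y":0.002,"z":-0.001,"ax":0,"ay":0,"az":0,"claw":-1},{"x":-0.002,"y":0.002,"z":-0.001,"ax":0,"ay":0,"az":0,"claw":-1}]'; python3 ang.py
python3 -m crank '[{"x":0,"y":0,"z":0,"ax":0,"ay":0,"az":0,"claw":-1},{"x":0,"y":0,"z":0,"ax":0,"ay":0,"az":0,"claw":-1},{"x":0,"y":0,"z":0,"ax":0,"ay":0,"az":0,"claw":-1},{"x":0,"y":0,"z":-0.02,"ax":0,"ay":0,"az":0,"claw":-1},{"x":0,"y":0,"z":-0.05,"ax":0,"ay":0,"az":0,"claw":-1}]' >/dev/null
python3 -m crank '[{"x":0,"y":0,"z":-0.03,"ax":0,"ay":0,"az":-0.04,"claw":-1},{"x":0,"y":0,"z":-0.05,"ax":0,"ay":0,"az":-0.1,"claw":-1},{"x":0,"y":0,"z":-0.05,"ax":0,"ay":0,"az":-0.16,"claw":-1},{"x":0,"y":0,"z":-0.05,"ax":0,"ay":0,"az":-0.22,"claw":-1},{"x":0,"y":0,"z":-0.05,"ax":0,"ay":0,"az":-0.28,"claw":-1}]' >/dev/null
python3 -m crank '[{"x":0,"y":0,"z":0,"ax":0,"ay":0,"az":-0.06,"claw":-1},{"x":0,"y":0,"z":0,"ax":0,"ay":0,"az":-0.12,"claw":-1},{"x":0,"y":0,"z":0,"ax":0,"ay":0,"az":-0.12,"claw":-1},{"x":0,"y":0,"z":0,"ax":0,"ay":0,"az":-0.12,"claw":-1},{"x":0,"y":0,"z":0,"ax":0,"ay":0,"az":-0.12,"claw":-1}]' >/dev/null; python3 st.py;python3 ang.py
python3 - <<'E'
from h import *
c=camera("wrist");s=r.read_state();rt=R.from_quat(s["eef_rot"])
for z in (.242,.177): print(proj(c,[.5168,-.185,z],True), proj(c,np.array([.5168,-.185,z])+.08*np.array([np.cos(np.radians(189.5)),np.sin(np.radians(189.5)),0]),True))
cv2.imwrite("pics/w5.png",c["color"])
E
```

```text
time: 15.85
ee_pos: [0.4347, -0.1978, 0.1937]
eef_rot: [0.951, -0.31, -0.0, -0.0]
ft_force: [-0.4, 0.2, -0.6]
width: 0.0303
t 15.85 phi 134.9 rad 83.1 Fr 0.4 Ft -0.2 Fz -0.6 z 0.1937 w 0.0303
yaw 9.51 t 17.10 [ 0.4349 -0.1978  0.2939] F [0.5 1.2 0.6] M [-0.02 -0.01 -0.02] toolerr [ 82.8    0.91 150.62]
t 17.10 phi 135.0 rad 82.9 Fr -0.7 Ft -1.1 Fz 0.6 z 0.2939 w 0.0874
(np.float64(427.79134389791284), np.float64(220.40866449314507)) (np.float64(322.8317016090699), np.float64(221.19785333475426))
(np.float64(405.69994875678645), np.float64(198.1949572810202)) (np.float64(322.0747668869488), np.float64(198.09130843718899))
```

View pics/w5.png

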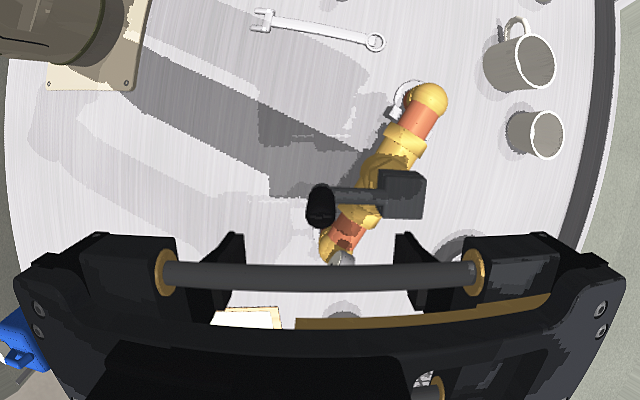

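The wrist view shows the released crank with its arm pointing left along the image x axis: handle at about (320,205), boss at about (403,193), gauge below at (343,258). Measuring the handle top numerically before regripping.

```bash
python3 - <<'E'
import cv2,numpy as np
for n,(u,v) in (("w4",(318,212)),("w5",(320,208))):
    g=cv2.cvtColor(cv2.imread(f"pics/{n}.png"),cv2.COLOR_BGR2GRAY)
    print(n)
    for y in range(v-32,v+34,3): print(y,' '.join('%3d'%x for x in g[y,u-26:u+28:2]))
g=cv2.cvtColor(cv2.imread("pics/w5.png"),cv2.COLOR_BGR2GRAY)
for y in range(166,224,4): print(y,' '.join('%3d'%x for x in g[y,366:436:2]))
E
```

```text
w4
180 101 105 106 110 118 118  84  86  84  83  83  80  82  89  78 107 112 138 138 139 135 138 137 139 136 134 138
183 100 103 104 107 114 124  85  86  85  84  84  82  99  91  81 107 124 136 135 138 139 135 138 135 138 134 133
186  99 102 104 107 111 115  86  86  86  84  83  84 106  89  83  86  91 106 116 128 137 139 134 138 136 138 135
189  96 100 103 105 109 118  86  87  86  87  51  50  42  25  43  44  40  89 120 118 137 134 139 135 136 136 138
192  94  98 102 105 107 102  88  89  78  29  13  13  17  16  17  17  13  24  87 111 136 134 134 141 136 135 135
195  75  99  92  80  85  81  87  87   8  18  19  20  19  18  19  18  17  15  11  73 116 135 136 134 139 135 135
198 100 102 108 121 133 140 109  60  12  19  18  19  20  17  17  20  18  18  16  26  95 135 134 134 132 131 187
201 114 118 124 130 136 146 117  22  16  20  18  19  17  20  18  19  16  21  19  12  83 140 126 231 230 222 227
204 119 129 136 141 145 155  79  12  18  19  20  21  18  19  20  21  21  17  18  15  24 129 235 224 219 220 218
207 123 133 139 145 150 162  27  15  21  21  21  21  22  21  19  20  20  20  19  18  12 1
[... 5293 characters left out ...]
 142  55  41  45  40  70  83  80  77  79  80  77  81  78  78  76  78  78  78  79  78  80  79  77  66 210 224 222 224 225 223
210 132 168 149 137 134 120  52  45  47  75  81  79  76  79  79  75  81  79  80  77  76  78  78  78  78  79  78  75  72 242 226 222 225 223 223
214 145 139 136 126 180 201 193  81  54  77  81  77  77  78  79  77  79  79  79  79  78  78  79  78  77  79  77  75 110 230 221 223 224 222 223
218 242 237 235 235 234 235 210 172 200 115 123 125 113 106 108  94 100 107 102  87  93  84  79  77  78  71  64  63 179 225 221 226 223 222 227
222 221 220 222 224 203 156 184 226 223 221 225 223 224 223 222 223 223 225 223 224 223 224 226 221 224 221 223 223 223 221 224 223 221 223 227
```

Measured: the boss is within 1 px of prediction, the arm about 1.3° behind my phase, and the rounded sleeve top leans a few mm. I'll regrip with the jaws along the arm at an 80 mm radius.

```bash
python3 -m crank '[{"x":0.0027,"y":0,"z":0.025,"ax":0,"ay":0,"az":0,"claw":-1},{"x":0.0027,"y":0,"z":0.055,"ax":0,"ay":0,"az":0,"claw":-1},{"x":0.0027,"y":0,"z":0.08,"ax":0,"ay":0,"az":0,"claw":-0.6},{"x":0.0027,"y":0,"z":0.101,"ax":0,"ay":0,"az":0,"claw":-0.3},{"x":0.0027,"y":0,"z":0.101,"ax":0,"ay":0,"az":0,"claw":0}]' 20 >/dev/null
python3 -m crank '[{"x":0,"y":0,"z":0,"ax":0,"ay":0,"az":0,"claw":1},{"x":0,"y":0,"z":0,"ax":0,"ay":0,"az":0,"claw":1},{"x":0,"y":0,"z":0,"ax":0,"ay":0,"az":0,"claw":1},{"x":0,"y":0,"z":0,"ax":0,"ay":0,"az":0,"claw":1},{"x":0,"y":0,"z":0,"ax":0,"ay":0,"az":0,"claw":1}]' 20 >/dev/null
python3 -m crank '[{"x":0,"y":0,"z":0,"ax":0,"ay":0,"az":0,"claw":1},{"x":0,"y":0,"z":0,"ax":0,"ay":0,"az":0,"claw":1},{"x":0,"y":0,"z":0,"ax":0,"ay":0,"az":0,"claw":1},{"x":0,"y":0,"z":0,"ax":0,"ay":0,"az":0,"claw":1},{"x":0,"y":0,"z":0,"ax":0,"ay":0,"az":0,"claw":1}]' 20 ;python3 st.py; python3 ang.py
cat > arc.py <<'E'
import numpy as np,sys
a0,st,n=[float(v) for v in sys.argv[1:4]]
p=lambda d:.08*np.array([-np.cos(np.radians(d)),np.sin(np.radians(d))])
for k in range(int(n)):
    b=a0+5*st*k; print(b,*['%.4f,%.4f '%tuple(p(b+st*i)-p(b)) for i in range(1,6)])
E
python3 arc.py -1 9.2 1;  python3 arc.py 45 9 8
```

```text
time: 18.4
ee_pos: [0.4368, -0.1979, 0.1934]
eef_rot: [0.996, 0.085, -0.0, 0.0]
ft_force: [-5.6, -0.9, 7.1]
width: 0.0238
yaw 9.70 t 18.40 [ 0.4368 -0.1979  0.1934] F [-5.6 -0.9  7.1] M [-0.06  1.06  0.03] toolerr [80.92  0.79 50.05]
t 18.40 phi 135.2 rad 81.0 Fr 5.7 Ft -0.0 Fz 7.1 z 0.1934 w 0.0238
-1.0 0.0008,0.0128  0.0036,0.0253  0.0085,0.0372  0.0151,0.0482  0.0234,0.0580 
45.0 0.0095,0.0082  0.0202,0.0147  0.0318,0.0195  0.0441,0.0224  0.0566,0.0234 
90.0 0.0125,-0.0010  0.0247,-0.0039  0.0363,-0.0087  0.0470,-0.0153  0.0566,-0.0234 
135.0 0.0082,-0.0095  0.0147,-0.0202  0.0195,-0.0318  0.0224,-0.0441  0.0234,-0.0566 
180.0 -0.0010,-0.0125  -0.0039,-0.0247  -0.0087,-0.0363  -0.0153,-0.0470  -0.0234,-0.0566 
225.0 -0.0095,-0.0082  -0.0202,-0.0147  -0.0318,-0.0195  -0.0441,-0.0224  -0.0566,-0.0234 
270.0 -0.0125,0.0010  -0.0247,0.0039  -0.0363,0.0087  -0.0470,0.0153  -0.0566,0.0234 
315.0 -0.0082,0.0095  -0.0147,0.0202  -0.0195,0.0318  -0.0224,0.0441  -0.0234,0.0566 
360.0 0.0010,0.0125  0.0039,0.0247  0.0087,0.0363  0.0153,0.0470  0.0234,0.0566
```

Fr and Fz balance about the stem (5.7 N × 80 mm ≈ 7 N × 80 mm), so it really is the leaning crank being held down while it stands up. Raising slightly to free it.

```bash
python3 -m crank '[{"x":0,"y":0,"z":-0.0003,"ax":0,"ay":0,"az":0,"claw":1},{"x":0,"y":0,"z":-0.0006,"ax":0,"ay":0,"az":0,"claw":1},{"x":0,"y":0,"z":-0.0008,"ax":0,"ay":0,"az":0,"claw":1},{"x":0,"y":0,"z":-0.001,"ax":0,"ay":0,"az":0,"claw":1},{"x":0,"y":0,"z":-0.001,"ax":0,"ay":0,"az":0,"claw":1}]' 20 >/dev/null;python3 st.py; python3 ang.py
```

```text
yaw 9.72 t 18.82 [ 0.437  -0.1976  0.1939] F [-4.9 -0.2  3.4] M [-0.21  1.07 -0.02] toolerr [80.7   1.06 50.55]
t 18.82 phi 135.1 rad 80.8 Fr 4.8 Ft -0.5 Fz 3.4 z 0.1939 w 0.0240
```

```bash
python3 -m crank '[{"x":-0.0002,"y":0,"z":-0.0002,"ax":0,"ay":0,"az":0,"claw":1},{"x":-0.0004,"y":0,"z":-0.0004,"ax":0,"ay":0,"az":0,"claw":1},{"x":-0.0005,"y":0,"z":-0.0004,"ax":0,"ay":0,"az":0,"claw":1},{"x":-0.0005,"y":0,"z":-0.0004,"ax":0,"ay":0,"az":0,"claw":1},{"x":-0.0005,"y":0,"z":-0.0004,"ax":0,"ay":0,"az":0,"claw":1}]' 20 >/dev/null;python3 st.py; python3 ang.py
```

```text
yaw 9.74 t 19.23 [ 0.437  -0.1975  0.1942] F [-3.  -1.3  1.5] M [-0.09  0.56  0.06] toolerr [80.64  1.26 50.94]
t 19.23 phi 135.0 rad 80.8 Fr 3.1 Ft 0.8 Fz 1.5 z 0.1942 w 0.0234
```

Loads are down to about 3 N. Winding on, with a check after each call.

```bash
python3 -m crank '[{"x":0.0008,"y":0.0128,"z":0,"ax":0,"ay":0,"az":0,"claw":1},{"x":0.0036,"y":0.0253,"z":0,"ax":0,"ay":0,"az":0,"claw":1},{"x":0.0085,"y":0.0372,"z":0,"ax":0,"ay":0,"az":0,"claw":1},{"x":0.0151,"y":0.0482,"z":0,"ax":0,"ay":0,"az":0,"claw":1},{"x":0.0234,"y":0.058,"z":0,"ax":0,"ay":0,"az":0,"claw":1}]' >/dev/null; python3 ang.py &&
python3 -m crank '[{"x":0.0095,"y":0.0082,"z":0,"ax":0,"ay":0,"az":0,"claw":1},{"x":0.0202,"y":0.0147,"z":0,"ax":0,"ay":0,"az":0,"claw":1},{"x":0.0318,"y":0.0195,"z":0,"ax":0,"ay":0,"az":0,"claw":1},{"x":0.0441,"y":0.0224,"z":0,"ax":0,"ay":0,"az":0,"claw":1},{"x":0.0566,"y":0.0234,"z":0,"ax":0,"ay":0,"az":0,"claw":1}]' >/dev/null && python3 ang.py
```

```text
t 19.65 phi 180.7 rad 81.9 Fr 2.6 Ft -4.0 Fz 2.9 z 0.1943 w 0.0238
t 20.07 phi 225.2 rad 82.1 Fr 3.0 Ft -3.3 Fz 2.8 z 0.1945 w 0.0230
```

```bash
python3 -m crank '[{"x":0.0125,"y":-0.001,"z":0,"ax":0,"ay":0,"az":0,"claw":1},{"x":0.0247,"y":-0.0039,"z":0,"ax":0,"ay":0,"az":0,"claw":1},{"x":0.0363,"y":-0.0087,"z":0,"ax":0,"ay":0,"az":0,"claw":1},{"x":0.047,"y":-0.0153,"z":0,"ax":0,"ay":0,"az":0,"claw":1},{"x":0.0566,"y":-0.0234,"z":0,"ax":0,"ay":0,"az":0,"claw":1}]' >/dev/null; python3 ang.py &&
python3 -m crank '[{"x":0.0082,"y":-0.0095,"z":0,"ax":0,"ay":0,"az":0,"claw":1},{"x":0.0147,"y":-0.0202,"z":0,"ax":0,"ay":0,"az":0,"claw":1},{"x":0.0195,"y":-0.0318,"z":0,"ax":0,"ay":0,"az":0,"claw":1},{"x":0.0224,"y":-0.0441,"z":0,"ax":0,"ay":0,"az":0,"claw":1},{"x":0.0234,"y":-0.0566,"z":0,"ax":0,"ay":0,"az":0,"claw":1}]' >/dev/null && python3 ang.py &&
python3 -m crank '[{"x":-0.001,"y":-0.0125,"z":0,"ax":0,"ay":0,"az":0,"claw":1},{"x":-0.0039,"y":-0.0247,"z":0,"ax":0,"ay":0,"az":0,"claw":1},{"x":-0.0087,"y":-0.0363,"z":0,"ax":0,"ay":0,"az":0,"claw":1},{"x":-0.0153,"y":-0.047,"z":0,"ax":0,"ay":0,"az":0,"claw":1},{"x":-0.0234,"y":-0.0566,"z":0,"ax":0,"ay":0,"az":0,"claw":1}]' >/dev/null && python3 ang.py
```

```text
t 20.48 phi 270.2 rad 81.1 Fr 1.6 Ft -3.7 Fz 2.8 z 0.1948 w 0.0237
t 20.90 phi 316.7 rad 79.9 Fr 0.5 Ft -3.9 Fz 2.6 z 0.1945 w 0.0234
t 21.32 phi 2.2 rad 79.3 Fr -5.0 Ft -3.6 Fz 1.4 z 0.1941 w 0.0232
```

```bash
python3 -m crank '[{"x":-0.01,"y":-0.0082,"z":0,"ax":0,"ay":0,"az":0,"claw":1},{"x":-0.0207,"y":-0.0147,"z":0,"ax":0,"ay":0,"az":0,"claw":1},{"x":-0.0323,"y":-0.0195,"z":0,"ax":0,"ay":0,"az":0,"claw":1},{"x":-0.0446,"y":-0.0224,"z":0,"ax":0,"ay":0,"az":0,"claw":1},{"x":-0.0571,"y":-0.0234,"z":0,"ax":0,"ay":0,"az":0,"claw":1}]' >/dev/null; python3 ang.py &&
python3 -m crank '[{"x":-0.0125,"y":0.001,"z":0,"ax":0,"ay":0,"az":0,"claw":1},{"x":-0.0247,"y":0.0039,"z":0,"ax":0,"ay":0,"az":0,"claw":1},{"x":-0.0363,"y":0.0087,"z":0,"ax":0,"ay":0,"az":0,"claw":1},{"x":-0.047,"y":0.0153,"z":0,"ax":0,"ay":0,"az":0,"claw":1},{"x":-0.0566,"y":0.0234,"z":0,"ax":0,"ay":0,"az":0,"claw":1}]' >/dev/null && python3 ang.py; python3 arc.py 315 7 1; python3 arc.py 350 3 8
```

```text
t 21.73 phi 47.7 rad 79.5 Fr -12.1 Ft -3.7 Fz -4.2 z 0.1939 w 0.0233
315.0 -0.0065,0.0073  -0.0120,0.0154  -0.0165,0.0240  -0.0199,0.0332  -0.0222,0.0427 
350.0 -0.0006,0.0041  -0.0010,0.0083  -0.0012,0.0125  -0.0012,0.0167  -0.0009,0.0209 
365.0 0.0005,0.0042  0.0012,0.0083  0.0021,0.0124  0.0032,0.0164  0.0045,0.0204 
380.0 0.0015,0.0039  0.0033,0.0077  0.0052,0.0114  0.0073,0.0150  0.0096,0.0185 
395.0 0.0025,0.0034  0.0052,0.0066  0.0080,0.0097  0.0110,0.0126  0.0141,0.0154 
410.0 0.0033,0.0026  0.0067,0.0050  0.0102,0.0073  0.0139,0.0094  0.0176,0.0112 
425.0 0.0038,0.0017  0.0078,0.0031  0.0118,0.0044  0.0158,0.0054  0.0199,0.0063 
440.0 0.0041,0.0006  0.0083,0.0010  0.0125,0.0012  0.0167,0.0012  0.0209,0.0009 
455.0 0.0042,-0.0005  0.0083,-0.0012  0.0124,-0.0021  0.0164,-0.0032  0.0204,-0.0045
```

Radial −12 N at φ≈48°. Both sides of the circle agree that the centre should move about 1.5 mm toward −y (tool +y). Correcting.

```bash
python3 -m crank '[{"x":0,"y":0.0005,"z":0,"ax":0,"ay":0,"az":0,"claw":1},{"x":0,"y":0.001,"z":0,"ax":0,"ay":0,"az":0,"claw":1},{"x":0,"y":0.0015,"z":0,"ax":0,"ay":0,"az":0,"claw":1},{"x":0,"y":0.0015,"z":0,"ax":0,"ay":0,"az":0,"claw":1},{"x":0,"y":0.0015,"z":0,"ax":0,"ay":0,"az":0,"claw":1}]' >/dev/null; python3 ang.py
```

```text
t 22.15 phi 46.9 rad 79.0 Fr -2.1 Ft 0.2 Fz 0.8 z 0.1941 w 0.0236
```

```bash
python3 -m crank '[{"x":-0.0125,"y":0.001,"z":0,"ax":0,"ay":0,"az":0,"claw":1},{"x":-0.0247,"y":0.0039,"z":0,"ax":0,"ay":0,"az":0,"claw":1},{"x":-0.0363,"y":0.0087,"z":0,"ax":0,"ay":0,"az":0,"claw":1},{"x":-0.047,"y":0.0153,"z":0,"ax":0,"ay":0,"az":0,"claw":1},{"x":-0.0566,"y":0.0234,"z":0,"ax":0,"ay":0,"az":0,"claw":1}]' >/dev/null && python3 ang.py &&
python3 -m crank '[{"x":-0.0065,"y":0.0073,"z":0,"ax":0,"ay":0,"az":0,"claw":1},{"x":-0.012,"y":0.0154,"z":0,"ax":0,"ay":0,"az":0,"claw":1},{"x":-0.0165,"y":0.024,"z":0,"ax":0,"ay":0,"az":0,"claw":1},{"x":-0.0199,"y":0.0332,"z":0,"ax":0,"ay":0,"az":0,"claw":1},{"x":-0.0222,"y":0.0427,"z":0,"ax":0,"ay":0,"az":0,"claw":1}]' >/dev/null && python3 ang.py
```

```text
t 22.57 phi 91.8 rad 79.7 Fr -9.2 Ft -3.9 Fz -5.6 z 0.1944 w 0.0237
t 22.98 phi 126.2 rad 80.5 Fr -4.2 Ft -3.5 Fz -1.7 z 0.1943 w 0.0235
```

Near the earliest possible stop now (486° turned). The arm is stiff, so first I'll narrow down where the stop can be. The stem square at joint zero presumably lines up with the valve axes, so the valve's yaw hints at the start angle. I'm measuring the pipe direction from pictures already taken.

```bash
python3 - <<'E'
from h import *
s=r.read_state();c=camera("wrist");rt=R.from_quat(s["eef_rot"])
rel=rt.inv()*R.from_quat(c["orientation"]);off=rt.inv().apply(np.array(c["eye"])-s["ee_pos"])
def cam(q,p):
    q=R.from_quat(q);return dict(c,orientation=(q*rel).as_quat(),eye=np.array(p)+q.apply(off))
y=np.radians(9.51);q5=(R.from_euler('z',y)*R.from_quat([1,0,0,0])).as_quat()
C5=cam(q5,[.4349,-.1978,.2939]);A=camera("scene")
O=np.array([.5168,-.185])
def copper(img,n):
    h=cv2.cvtColor(img,cv2.COLOR_BGR2HSV)
    m=((h[...,0]<14)&(h[...,1]>90)&(h[...,2]>60)).astype(np.uint8)
    nl,l,st,ce=cv2.connectedComponentsWithStats(m)
    return [(ce[i].round(1),st[i,4]) for i in range(1,nl) if st[i,4]>25]
for n,C,fi in (("w5",C5,True),("scene",A,False)):
    for ce,a in copper(cv2.imread(f"pics/{n}.png"),n):
        for z in (.06,.1):
            p=onz(C,*ce,z,fi)[:2]-O; print(n,ce,a,z,(p*1000).round(0),'ang %.1f r %.0f'%(np.degrees(np.arctan2(p[1],p[0])),1e3*np.linalg.norm(p)))
print('flange w5',[(onz(C5,u,v,0,True)[:2]-O).round(3) for u,v in((405,98),)])
E
```

```text
w5 [417.3 117.9] 984 0.06 [32. 83.] ang 69.1 r 89
w5 [417.3 117.9] 984 0.1 [19. 81.] ang 76.7 r 83
w5 [345.5 232.4] 835 0.06 [-33. -87.] ang -110.7 r 93
w5 [345.5 232.4] 835 0.1 [-39. -72.] ang -118.4 r 82
scene [245.5 180.4] 155 0.06 [-29. -91.] ang -107.9 r 96
scene [245.5 180.4] 155 0.1 [  3. -75.] ang -87.9 r 75
scene [291.7 201.2] 157 0.06 [23. 73.] ang 72.3 r 77
scene [291.7 201.2] 157 0.1 [53. 82.] ang 57.1 r 98
scene [302.7 220.3] 41 0.06 [ 86. 122.] ang 54.6 r 149
scene [302.7 220.3] 41 0.1 [114. 129.] ang 48.6 r 172
flange w5 [array([0.026, 0.112])]
```

The pipe runs at about 72° (both ends antiparallel at the 60 mm height in two cameras), so valve yaw is about −18° and the start angle about 72° or 162°. The stop should then be felt after about 525–583° or 615–673° of winding. I move on to 516° at a moderate pace with a lighter grip, then step 1.5° at a time with a check after each.

```bash
sed -i 's/F\[:2\]@et)>9/F[:2]@et)>7/' ang.py
python3 -m crank '[{"x":-0.0006,"y":0.0041,"z":0,"ax":0,"ay":0,"az":0,"claw":1},{"x":-0.001,"y":0.0083,"z":0,"ax":0,"ay":0,"az":0,"claw":1},{"x":-0.0012,"y":0.0125,"z":0,"ax":0,"ay":0,"az":0,"claw":1},{"x":-0.0012,"y":0.0167,"z":0,"ax":0,"ay":0,"az":0,"claw":1},{"x":-0.0009,"y":0.0209,"z":0,"ax":0,"ay":0,"az":0,"claw":1}]' 12 >/dev/null && python3 ang.py &&
python3 -m crank '[{"x":0.0005,"y":0.0042,"z":0,"ax":0,"ay":0,"az":0,"claw":1},{"x":0.0012,"y":0.0083,"z":0,"ax":0,"ay":0,"az":0,"claw":1},{"x":0.0021,"y":0.0124,"z":0,"ax":0,"ay":0,"az":0,"claw":1},{"x":0.0032,"y":0.0164,"z":0,"ax":0,"ay":0,"az":0,"claw":1},{"x":0.0045,"y":0.0204,"z":0,"ax":0,"ay":0,"az":0,"claw":1}]' >/dev/null && python3 ang.py &&
python3 -m crank '[{"x":0.0004,"y":0.001,"z":0,"ax":0,"ay":0,"az":0,"claw":1},{"x":0.0008,"y":0.0019,"z":0,"ax":0,"ay":0,"az":0,"claw":1},{"x":0.0008,"y":0.0019,"z":0,"ax":0,"ay":0,"az":0,"claw":1},{"x":0.0008,"y":0.0019,"z":0,"ax":0,"ay":0,"az":0,"claw":1},{"x":0.0008,"y":0.0019,"z":0,"ax":0,"ay":0,"az":0,"claw":1}]' >/dev/null && python3 ang.py &&
python3 -m crank '[{"x":0.0004,"y":0.001,"z":0,"ax":0,"ay":0,"az":0,"claw":1},{"x":0.0008,"y":0.0019,"z":0,"ax":0,"ay":0,"az":0,"claw":1},{"x":0.0008,"y":0.0019,"z":0,"ax":0,"ay":0,"az":0,"claw":1},{"x":0.0008,"y":0.0019,"z":0,"ax":0,"ay":0,"az":0,"claw":1},{"x":0.0008,"y":0.0019,"z":0,"ax":0,"ay":0,"az":0,"claw":1}]' >/dev/null && python3 ang.py
```

```text
t 23.50 phi 141.8 rad 81.2 Fr -4.4 Ft -3.4 Fz -0.4 z 0.1942 w 0.0235
t 23.92 phi 156.5 rad 81.7 Fr -5.1 Ft -4.0 Fz -1.5 z 0.1941 w 0.0237
t 24.33 phi 157.9 rad 81.7 Fr -4.4 Ft -2.2 Fz -1.6 z 0.1942 w 0.0233
t 24.75 phi 159.4 rad 81.7 Fr -4.1 Ft -1.6 Fz -2.7 z 0.1942 w 0.0237
```

```bash
python3 -m crank '[{"x":0.0004,"y":0.001,"z":0,"ax":0,"ay":0,"az":0,"claw":1},{"x":0.0008,"y":0.0019,"z":0,"ax":0,"ay":0,"az":0,"claw":1},{"x":0.0008,"y":0.0019,"z":0,"ax":0,"ay":0,"az":0,"claw":1},{"x":0.0008,"y":0.0019,"z":0,"ax":0,"ay":0,"az":0,"claw":1},{"x":0.0008,"y":0.0019,"z":0,"ax":0,"ay":0,"az":0,"claw":1}]' >/dev/null && python3 ang.py &&
python3 -m crank '[{"x":0.0004,"y":0.001,"z":0,"ax":0,"ay":0,"az":0,"claw":1},{"x":0.0009,"y":0.0019,"z":0,"ax":0,"ay":0,"az":0,"claw":1},{"x":0.0009,"y":0.0019,"z":0,"ax":0,"ay":0,"az":0,"claw":1},{"x":0.0009,"y":0.0019,"z":0,"ax":0,"ay":0,"az":0,"claw":1},{"x":0.0009,"y":0.0019,"z":0,"ax":0,"ay":0,"az":0,"claw":1}]' >/dev/null && python3 ang.py &&
python3 -m crank '[{"x":0.0005,"y":0.001,"z":0,"ax":0,"ay":0,"az":0,"claw":1},{"x":0.001,"y":0.0018,"z":0,"ax":0,"ay":0,"az":0,"claw":1},{"x":0.001,"y":0.0018,"z":0,"ax":0,"ay":0,"az":0,"claw":1},{"x":0.001,"y":0.0018,"z":0,"ax":0,"ay":0,"az":0,"claw":1},{"x":0.001,"y":0.0018,"z":0,"ax":0,"ay":0,"az":0,"claw":1}]' >/dev/null && python3 ang.py &&
python3 -m crank '[{"x":0.0005,"y":0.0009,"z":0,"ax":0,"ay":0,"az":0,"claw":1},{"x":0.0011,"y":0.0018,"z":0,"ax":0,"ay":0,"az":0,"claw":1},{"x":0.0011,"y":0.0018,"z":0,"ax":0,"ay":0,"az":0,"claw":1},{"x":0.0011,"y":0.0018,"z":0,"ax":0,"ay":0,"az":0,"claw":1},{"x":0.0011,"y":0.0018,"z":0,"ax":0,"ay":0,"az":0,"claw":1}]' >/dev/null && python3 ang.py &&
python3 -m crank '[{"x":0.0005,"y":0.0009,"z":0,"ax":0,"ay":0,"az":0,"claw":1},{"x":0.0011,"y":0.0018,"z":0,"ax":0,"ay":0,"az":0,"claw":1},{"x":0.0011,"y":0.0018,"z":0,"ax":0,"ay":0,"az":0,"claw":1},{"x":0.0011,"y":0.0018,"z":0,"ax":0,"ay":0,"az":0,"claw":1},{"x":0.0011,"y":0.0018,"z":0,"ax":0,"ay":0,"az":0,"claw":1}]' >/dev/null && python3 ang.py &&
python3 -m crank '[{"x":0.0006,"y":0.0009,"z":0,"ax":0,"ay":0,"az":0,"claw":1},{"x":0.0012,"y":0.0017,"z":0,"ax":0,"ay":0,"az":0,"claw":1},{"x":0.0012,"y":0.0017,"z":0,"ax":0,"ay":0,"az":0,"claw":1},{"x":0.0012,"y":0.0017,"z":0,"ax":0,"ay":0,"az":0,"claw":1},{"x":0.0012,"y":0.0017,"z":0,"ax":0,"ay":0,"az":0,"claw":1}]' >/dev/null && python3 ang.py &&
python3 -m crank '[{"x":0.0006,"y":0.0009,"z":0,"ax":0,"ay":0,"az":0,"claw":1},{"x":0.0012,"y":0.0017,"z":0,"ax":0,"ay":0,"az":0,"claw":1},{"x":0.0012,"y":0.0017,"z":0,"ax":0,"ay":0,"az":0,"claw":1},{"x":0.0012,"y":0.0017,"z":0,"ax":0,"ay":0,"az":0,"claw":1},{"x":0.0012,"y":0.0017,"z":0,"ax":0,"ay":0,"az":0,"claw":1}]' >/dev/null && python3 ang.py &&
python3 -m crank '[{"x":0.0007,"y":0.0008,"z":0,"ax":0,"ay":0,"az":0,"claw":1},{"x":0.0013,"y":0.0016,"z":0,"ax":0,"ay":0,"az":0,"claw":1},{"x":0.0013,"y":0.0016,"z":0,"ax":0,"ay":0,"az":0,"claw":1},{"x":0.0013,"y":0.0016,"z":0,"ax":0,"ay":0,"az":0,"claw":1},{"x":0.0013,"y":0.0016,"z":0,"ax":0,"ay":0,"az":0,"claw":1}]' >/dev/null && python3 ang.py
```

```text
t 25.17 phi 160.8 rad 81.8 Fr -4.5 Ft -3.9 Fz -1.9 z 0.1942 w 0.0237
t 25.58 phi 162.2 rad 81.8 Fr -4.1 Ft -3.4 Fz -1.0 z 0.1942 w 0.0236
t 26.00 phi 163.8 rad 81.8 Fr -4.3 Ft -3.8 Fz -2.2 z 0.1942 w 0.0238
t 26.42 phi 165.4 rad 81.8 Fr -2.7 Ft -3.0 Fz -1.8 z 0.1943 w 0.0237
t 26.83 phi 166.9 rad 81.8 Fr -3.3 Ft -2.5 Fz -1.5 z 0.1944 w 0.0237
t 27.25 phi 168.4 rad 81.8 Fr -1.8 Ft -2.5 Fz 0.5 z 0.1944 w 0.0235
t 27.67 phi 169.9 rad 81.7 Fr -0.8 Ft -2.4 Fz 0.1 z 0.1944 w 0.0233
t 28.08 phi 171.4 rad 81.6 Fr 2.2 Ft -1.9 Fz 1.3 z 0.1944 w 0.0237
```

```bash
python3 -m crank '[{"x":0.0007,"y":0.0008,"z":0,"ax":0,"ay":0,"az":0,"claw":1},{"x":0.0013,"y":0.0016,"z":0,"ax":0,"ay":0,"az":0,"claw":1},{"x":0.0013,"y":0.0016,"z":0,"ax":0,"ay":0,"az":0,"claw":1},{"x":0.0013,"y":0.0016,"z":0,"ax":0,"ay":0,"az":0,"claw":1},{"x":0.0013,"y":0.0016,"z":0,"ax":0,"ay":0,"az":0,"claw":1}]' >/dev/null && python3 ang.py &&
python3 -m crank '[{"x":0.0007,"y":0.0008,"z":0,"ax":0,"ay":0,"az":0,"claw":1},{"x":0.0013,"y":0.0016,"z":0,"ax":0,"ay":0,"az":0,"claw":1},{"x":0.0013,"y":0.0016,"z":0,"ax":0,"ay":0,"az":0,"claw":1},{"x":0.0013,"y":0.0016,"z":0,"ax":0,"ay":0,"az":0,"claw":1},{"x":0.0013,"y":0.0016,"z":0,"ax":0,"ay":0,"az":0,"claw":1}]' >/dev/null && python3 ang.py &&
python3 -m crank '[{"x":0.0007,"y":0.0008,"z":0,"ax":0,"ay":0,"az":0,"claw":1},{"x":0.0013,"y":0.0016,"z":0,"ax":0,"ay":0,"az":0,"claw":1},{"x":0.0013,"y":0.0016,"z":0,"ax":0,"ay":0,"az":0,"claw":1},{"x":0.0013,"y":0.0016,"z":0,"ax":0,"ay":0,"az":0,"claw":1},{"x":0.0013,"y":0.0016,"z":0,"ax":0,"ay":0,"az":0,"claw":1}]' >/dev/null && python3 ang.py &&
python3 -m crank '[{"x":0.0007,"y":0.0008,"z":0,"ax":0,"ay":0,"az":0,"claw":1},{"x":0.0014,"y":0.0016,"z":0,"ax":0,"ay":0,"az":0,"claw":1},{"x":0.0014,"y":0.0016,"z":0,"ax":0,"ay":0,"az":0,"claw":1},{"x":0.0014,"y":0.0016,"z":0,"ax":0,"ay":0,"az":0,"claw":1},{"x":0.0014,"y":0.0016,"z":0,"ax":0,"ay":0,"az":0,"claw":1}]' >/dev/null && python3 ang.py &&
python3 -m crank '[{"x":0.0007,"y":0.0008,"z":0,"ax":0,"ay":0,"az":0,"claw":1},{"x":0.0014,"y":0.0015,"z":0,"ax":0,"ay":0,"az":0,"claw":1},{"x":0.0014,"y":0.0015,"z":0,"ax":0,"ay":0,"az":0,"claw":1},{"x":0.0014,"y":0.0015,"z":0,"ax":0,"ay":0,"az":0,"claw":1},{"x":0.0014,"y":0.0015,"z":0,"ax":0,"ay":0,"az":0,"claw":1}]' >/dev/null && python3 ang.py &&
python3 -m crank '[{"x":0.0007,"y":0.0008,"z":0,"ax":0,"ay":0,"az":0,"claw":1},{"x":0.0015,"y":0.0015,"z":0,"ax":0,"ay":0,"az":0,"claw":1},{"x":0.0015,"y":0.0015,"z":0,"ax":0,"ay":0,"az":0,"claw":1},{"x":0.0015,"y":0.0015,"z":0,"ax":0,"ay":0,"az":0,"claw":1},{"x":0.0015,"y":0.0015,"z":0,"ax":0,"ay":0,"az":0,"claw":1}]' >/dev/null && python3 ang.py &&
python3 -m crank '[{"x":0.0007,"y":0.0007,"z":0,"ax":0,"ay":0,"az":0,"claw":1},{"x":0.0015,"y":0.0014,"z":0,"ax":0,"ay":0,"az":0,"claw":1},{"x":0.0015,"y":0.0014,"z":0,"ax":0,"ay":0,"az":0,"claw":1},{"x":0.0015,"y":0.0014,"z":0,"ax":0,"ay":0,"az":0,"claw":1},{"x":0.0015,"y":0.0014,"z":0,"ax":0,"ay":0,"az":0,"claw":1}]' >/dev/null && python3 ang.py &&
python3 -m crank '[{"x":0.0008,"y":0.0007,"z":0,"ax":0,"ay":0,"az":0,"claw":1},{"x":0.0016,"y":0.0014,"z":0,"ax":0,"ay":0,"az":0,"claw":1},{"x":0.0016,"y":0.0014,"z":0,"ax":0,"ay":0,"az":0,"claw":1},{"x":0.0016,"y":0.0014,"z":0,"ax":0,"ay":0,"az":0,"claw":1},{"x":0.0016,"y":0.0014,"z":0,"ax":0,"ay":0,"az":0,"claw":1}]' >/dev/null && python3 ang.py &&
python3 -m crank '[{"x":0.0008,"y":0.0007,"z":0,"ax":0,"ay":0,"az":0,"claw":1},{"x":0.0016,"y":0.0014,"z":0,"ax":0,"ay":0,"az":0,"claw":1},{"x":0.0016,"y":0.0014,"z":0,"ax":0,"ay":0,"az":0,"claw":1},{"x":0.0016,"y":0.0014,"z":0,"ax":0,"ay":0,"az":0,"claw":1},{"x":0.0016,"y":0.0014,"z":0,"ax":0,"ay":0,"az":0,"claw":1}]' >/dev/null && python3 ang.py &&
python3 -m crank '[{"x":0.0008,"y":0.0007,"z":0,"ax":0,"ay":0,"az":0,"claw":1},{"x":0.0016,"y":0.0013,"z":0,"ax":0,"ay":0,"az":0,"claw":1},{"x":0.0016,"y":0.0013,"z":0,"ax":0,"ay":0,"az":0,"claw":1},{"x":0.0016,"y":0.0013,"z":0,"ax":0,"ay":0,"az":0,"claw":1},{"x":0.0016,"y":0.0013,"z":0,"ax":0,"ay":0,"az":0,"claw":1}]' >/dev/null && python3 ang.py
```

```text
t 28.50 phi 172.8 rad 81.6 Fr 4.5 Ft -2.4 Fz 2.2 z 0.1944 w 0.0237
t 28.92 phi 174.3 rad 81.6 Fr 3.6 Ft -3.3 Fz 3.1 z 0.1944 w 0.0234
t 29.33 phi 175.7 rad 81.6 Fr 3.2 Ft -2.9 Fz 3.5 z 0.1944 w 0.0238
t 29.75 phi 177.2 rad 81.6 Fr 4.0 Ft -2.1 Fz 1.7 z 0.1945 w 0.0237
t 30.17 phi 178.7 rad 81.6 Fr 3.7 Ft -2.5 Fz 2.1 z 0.1945 w 0.0237
t 30.58 phi 180.2 rad 81.6 Fr 4.4 Ft -2.6 Fz 1.9 z 0.1944 w 0.0237
t 31.00 phi 181.7 rad 81.7 Fr 4.7 Ft -2.2 Fz 1.7 z 0.1945 w 0.0236
t 31.42 phi 183.2 rad 81.7 Fr 4.4 Ft -3.6 Fz 2.5 z 0.1945 w 0.0237
t 31.83 phi 184.7 rad 81.7 Fr 4.8 Ft -2.4 Fz 2.0 z 0.1945 w 0.0237
t 32.25 phi 186.2 rad 81.7 Fr 4.5 Ft -3.5 Fz 2.6 z 0.1946 w 0.0240
```

```bash
python3 -m crank '[{"x":0.0009,"y":0.0007,"z":0,"ax":0,"ay":0,"az":0,"claw":1},{"x":0.0018,"y":0.0013,"z":0,"ax":0,"ay":0,"az":0,"claw":1},{"x":0.0018,"y":0.0013,"z":0,"ax":0,"ay":0,"az":0,"claw":1},{"x":0.0018,"y":0.0013,"z":0,"ax":0,"ay":0,"az":0,"claw":1},{"x":0.0018,"y":0.0013,"z":0,"ax":0,"ay":0,"az":0,"claw":1}]' >/dev/null && python3 ang.py &&
python3 -m crank '[{"x":0.0009,"y":0.0007,"z":0,"ax":0,"ay":0,"az":0,"claw":1},{"x":0.0018,"y":0.0013,"z":0,"ax":0,"ay":0,"az":0,"claw":1},{"x":0.0018,"y":0.0013,"z":0,"ax":0,"ay":0,"az":0,"claw":1},{"x":0.0018,"y":0.0013,"z":0,"ax":0,"ay":0,"az":0,"claw":1},{"x":0.0018,"y":0.0013,"z":0,"ax":0,"ay":0,"az":0,"claw":1}]' >/dev/null && python3 ang.py &&
python3 -m crank '[{"x":0.0009,"y":0.0006,"z":0,"ax":0,"ay":0,"az":0,"claw":1},{"x":0.0018,"y":0.0012,"z":0,"ax":0,"ay":0,"az":0,"claw":1},{"x":0.0018,"y":0.0012,"z":0,"ax":0,"ay":0,"az":0,"claw":1},{"x":0.0018,"y":0.0012,"z":0,"ax":0,"ay":0,"az":0,"claw":1},{"x":0.0018,"y":0.0012,"z":0,"ax":0,"ay":0,"az":0,"claw":1}]' >/dev/null && python3 ang.py &&
python3 -m crank '[{"x":0.0009,"y":0.0006,"z":0,"ax":0,"ay":0,"az":0,"claw":1},{"x":0.0018,"y":0.0012,"z":0,"ax":0,"ay":0,"az":0,"claw":1},{"x":0.0018,"y":0.0012,"z":0,"ax":0,"ay":0,"az":0,"claw":1},{"x":0.0018,"y":0.0012,"z":0,"ax":0,"ay":0,"az":0,"claw":1},{"x":0.0018,"y":0.0012,"z":0,"ax":0,"ay":0,"az":0,"claw":1}]' >/dev/null && python3 ang.py &&
python3 -m crank '[{"x":0.0009,"y":0.0006,"z":0,"ax":0,"ay":0,"az":0,"claw":1},{"x":0.0019,"y":0.0011,"z":0,"ax":0,"ay":0,"az":0,"claw":1},{"x":0.0019,"y":0.0011,"z":0,"ax":0,"ay":0,"az":0,"claw":1},{"x":0.0019,"y":0.0011,"z":0,"ax":0,"ay":0,"az":0,"claw":1},{"x":0.0019,"y":0.0011,"z":0,"ax":0,"ay":0,"az":0,"claw":1}]' >/dev/null && python3 ang.py &&
python3 -m crank '[{"x":0.0009,"y":0.0006,"z":0,"ax":0,"ay":0,"az":0,"claw":1},{"x":0.0019,"y":0.0011,"z":0,"ax":0,"ay":0,"az":0,"claw":1},{"x":0.0019,"y":0.0011,"z":0,"ax":0,"ay":0,"az":0,"claw":1},{"x":0.0019,"y":0.0011,"z":0,"ax":0,"ay":0,"az":0,"claw":1},{"x":0.0019,"y":0.0011,"z":0,"ax":0,"ay":0,"az":0,"claw":1}]' >/dev/null && python3 ang.py &&
python3 -m crank '[{"x":0.001,"y":0.0005,"z":0,"ax":0,"ay":0,"az":0,"claw":1},{"x":0.002,"y":0.001,"z":0,"ax":0,"ay":0,"az":0,"claw":1},{"x":0.002,"y":0.001,"z":0,"ax":0,"ay":0,"az":0,"claw":1},{"x":0.002,"y":0.001,"z":0,"ax":0,"ay":0,"az":0,"claw":1},{"x":0.002,"y":0.001,"z":0,"ax":0,"ay":0,"az":0,"claw":1}]' >/dev/null && python3 ang.py &&
python3 -m crank '[{"x":0.001,"y":0.0005,"z":0,"ax":0,"ay":0,"az":0,"claw":1},{"x":0.002,"y":0.001,"z":0,"ax":0,"ay":0,"az":0,"claw":1},{"x":0.002,"y":0.001,"z":0,"ax":0,"ay":0,"az":0,"claw":1},{"x":0.002,"y":0.001,"z":0,"ax":0,"ay":0,"az":0,"claw":1},{"x":0.002,"y":0.001,"z":0,"ax":0,"ay":0,"az":0,"claw":1}]' >/dev/null && python3 ang.py &&
python3 -m crank '[{"x":0.001,"y":0.0004,"z":0,"ax":0,"ay":0,"az":0,"claw":1},{"x":0.002,"y":0.0009,"z":0,"ax":0,"ay":0,"az":0,"claw":1},{"x":0.002,"y":0.0009,"z":0,"ax":0,"ay":0,"az":0,"claw":1},{"x":0.002,"y":0.0009,"z":0,"ax":0,"ay":0,"az":0,"claw":1},{"x":0.002,"y":0.0009,"z":0,"ax":0,"ay":0,"az":0,"claw":1}]' >/dev/null && python3 ang.py &&
python3 -m crank '[{"x":0.001,"y":0.0004,"z":0,"ax":0,"ay":0,"az":0,"claw":1},{"x":0.002,"y":0.0009,"z":0,"ax":0,"ay":0,"az":0,"claw":1},{"x":0.002,"y":0.0009,"z":0,"ax":0,"ay":0,"az":0,"claw":1},{"x":0.002,"y":0.0009,"z":0,"ax":0,"ay":0,"az":0,"claw":1},{"x":0.002,"y":0.0009,"z":0,"ax":0,"ay":0,"az":0,"claw":1}]' >/dev/null && python3 ang.py
```

```text
t 32.67 phi 187.8 rad 81.7 Fr 5.6 Ft -2.9 Fz 2.3 z 0.1946 w 0.0236
t 33.08 phi 189.4 rad 81.7 Fr 5.2 Ft -2.2 Fz 2.1 z 0.1946 w 0.0236
t 33.50 phi 190.9 rad 81.7 Fr 5.5 Ft -1.9 Fz 1.9 z 0.1946 w 0.0234
t 33.92 phi 192.4 rad 81.7 Fr 4.8 Ft -3.3 Fz 3.9 z 0.1946 w 0.0239
t 34.33 phi 194.0 rad 81.7 Fr 5.6 Ft -2.7 Fz 2.4 z 0.1946 w 0.0239
t 34.75 phi 195.6 rad 81.7 Fr 5.6 Ft -3.2 Fz 2.0 z 0.1947 w 0.0238
t 35.17 phi 197.2 rad 81.7 Fr 5.5 Ft -2.2 Fz 4.0 z 0.1947 w 0.0237
t 35.58 phi 198.7 rad 81.7 Fr 5.3 Ft -2.8 Fz 3.0 z 0.1947 w 0.0235
t 36.00 phi 200.3 rad 81.7 Fr 4.8 Ft -3.6 Fz 2.2 z 0.1948 w 0.0232
t 36.42 phi 201.9 rad 81.7 Fr 6.0 Ft -2.7 Fz 2.2 z 0.1948 w 0.0234
```

```bash
python3 -m crank '[{"x":0.001,"y":0.0005,"z":0,"ax":0,"ay":0,"az":0,"claw":1},{"x":0.002,"y":0.001,"z":0,"ax":0,"ay":0,"az":0,"claw":1},{"x":0.002,"y":0.001,"z":0,"ax":0,"ay":0,"az":0,"claw":1},{"x":0.002,"y":0.001,"z":0,"ax":0,"ay":0,"az":0,"claw":1},{"x":0.002,"y":0.001,"z":0,"ax":0,"ay":0,"az":0,"claw":1}]' >/dev/null && python3 ang.py &&
python3 -m crank '[{"x":0.001,"y":0.0005,"z":0,"ax":0,"ay":0,"az":0,"claw":1},{"x":0.0021,"y":0.0009,"z":0,"ax":0,"ay":0,"az":0,"claw":1},{"x":0.0021,"y":0.0009,"z":0,"ax":0,"ay":0,"az":0,"claw":1},{"x":0.0021,"y":0.0009,"z":0,"ax":0,"ay":0,"az":0,"claw":1},{"x":0.0021,"y":0.0009,"z":0,"ax":0,"ay":0,"az":0,"claw":1}]' >/dev/null && python3 ang.py &&
python3 -m crank '[{"x":0.001,"y":0.0004,"z":0,"ax":0,"ay":0,"az":0,"claw":1},{"x":0.0021,"y":0.0008,"z":0,"ax":0,"ay":0,"az":0,"claw":1},{"x":0.0021,"y":0.0008,"z":0,"ax":0,"ay":0,"az":0,"claw":1},{"x":0.0021,"y":0.0008,"z":0,"ax":0,"ay":0,"az":0,"claw":1},{"x":0.0021,"y":0.0008,"z":0,"ax":0,"ay":0,"az":0,"claw":1}]' >/dev/null && python3 ang.py &&
python3 -m crank '[{"x":0.001,"y":0.0003,"z":0,"ax":0,"ay":0,"az":0,"claw":1},{"x":0.0021,"y":0.0007,"z":0,"ax":0,"ay":0,"az":0,"claw":1},{"x":0.0021,"y":0.0007,"z":0,"ax":0,"ay":0,"az":0,"claw":1},{"x":0.0021,"y":0.0007,"z":0,"ax":0,"ay":0,"az":0,"claw":1},{"x":0.0021,"y":0.0007,"z":0,"ax":0,"ay":0,"az":0,"claw":1}]' >/dev/null && python3 ang.py &&
python3 -m crank '[{"x":0.001,"y":0.0003,"z":0,"ax":0,"ay":0,"az":0,"claw":1},{"x":0.0021,"y":0.0006,"z":0,"ax":0,"ay":0,"az":0,"claw":1},{"x":0.0021,"y":0.0006,"z":0,"ax":0,"ay":0,"az":0,"claw":1},{"x":0.0021,"y":0.0006,"z":0,"ax":0,"ay":0,"az":0,"claw":1},{"x":0.0021,"y":0.0006,"z":0,"ax":0,"ay":0,"az":0,"claw":1}]' >/dev/null && python3 ang.py &&
python3 -m crank '[{"x":0.001,"y":0.0003,"z":0,"ax":0,"ay":0,"az":0,"claw":1},{"x":0.0022,"y":0.0006,"z":0,"ax":0,"ay":0,"az":0,"claw":1},{"x":0.0022,"y":0.0006,"z":0,"ax":0,"ay":0,"az":0,"claw":1},{"x":0.0022,"y":0.0006,"z":0,"ax":0,"ay":0,"az":0,"claw":1},{"x":0.0022,"y":0.0006,"z":0,"ax":0,"ay":0,"az":0,"claw":1}]' >/dev/null && python3 ang.py &&
python3 -m crank '[{"x":0.0011,"y":0.0003,"z":0,"ax":0,"ay":0,"az":0,"claw":1},{"x":0.0022,"y":0.0005,"z":0,"ax":0,"ay":0,"az":0,"claw":1},{"x":0.0022,"y":0.0005,"z":0,"ax":0,"ay":0,"az":0,"claw":1},{"x":0.0022,"y":0.0005,"z":0,"ax":0,"ay":0,"az":0,"claw":1},{"x":0.0022,"y":0.0005,"z":0,"ax":0,"ay":0,"az":0,"claw":1}]' >/dev/null && python3 ang.py &&
python3 -m crank '[{"x":0.0011,"y":0.0002,"z":0,"ax":0,"ay":0,"az":0,"claw":1},{"x":0.0022,"y":0.0005,"z":0,"ax":0,"ay":0,"az":0,"claw":1},{"x":0.0022,"y":0.0005,"z":0,"ax":0,"ay":0,"az":0,"claw":1},{"x":0.0022,"y":0.0005,"z":0,"ax":0,"ay":0,"az":0,"claw":1},{"x":0.0022,"y":0.0005,"z":0,"ax":0,"ay":0,"az":0,"claw":1}]' >/dev/null && python3 ang.py &&
python3 -m crank '[{"x":0.0011,"y":0.0002,"z":0,"ax":0,"ay":0,"az":0,"claw":1},{"x":0.0022,"y":0.0004,"z":0,"ax":0,"ay":0,"az":0,"claw":1},{"x":0.0022,"y":0.0004,"z":0,"ax":0,"ay":0,"az":0,"claw":1},{"x":0.0022,"y":0.0004,"z":0,"ax":0,"ay":0,"az":0,"claw":1},{"x":0.0022,"y":0.0004,"z":0,"ax":0,"ay":0,"az":0,"claw":1}]' >/dev/null && python3 ang.py &&
python3 -m crank '[{"x":0.0011,"y":0.0002,"z":0,"ax":0,"ay":0,"az":0,"claw":1},{"x":0.0022,"y":0.0003,"z":0,"ax":0,"ay":0,"az":0,"claw":1},{"x":0.0022,"y":0.0003,"z":0,"ax":0,"ay":0,"az":0,"claw":1},{"x":0.0022,"y":0.0003,"z":0,"ax":0,"ay":0,"az":0,"claw":1},{"x":0.0022,"y":0.0003,"z":0,"ax":0,"ay":0,"az":0,"claw":1}]' >/dev/null && python3 ang.py &&
python3 -m crank '[{"x":0.0011,"y":0.0001,"z":0,"ax":0,"ay":0,"az":0,"claw":1},{"x":0.0022,"y":0.0002,"z":0,"ax":0,"ay":0,"az":0,"claw":1},{"x":0.0022,"y":0.0002,"z":0,"ax":0,"ay":0,"az":0,"claw":1},{"x":0.0022,"y":0.0002,"z":0,"ax":0,"ay":0,"az":0,"claw":1},{"x":0.0022,"y":0.0002,"z":0,"ax":0,"ay":0,"az":0,"claw":1}]' >/dev/null && python3 ang.py &&
python3 -m crank '[{"x":0.0011,"y":0.0001,"z":0,"ax":0,"ay":0,"az":0,"claw":1},{"x":0.0022,"y":0.0002,"z":0,"ax":0,"ay":0,"az":0,"claw":1},{"x":0.0022,"y":0.0002,"z":0,"ax":0,"ay":0,"az":0,"claw":1},{"x":0.0022,"y":0.0002,"z":0,"ax":0,"ay":0,"az":0,"claw":1},{"x":0.0022,"y":0.0002,"z":0,"ax":0,"ay":0,"az":0,"claw":1}]' >/dev/null && python3 ang.py
```

```text
t 36.83 phi 203.5 rad 81.7 Fr 5.0 Ft -3.4 Fz 1.9 z 0.1948 w 0.0236
t 37.25 phi 205.1 rad 81.7 Fr 4.7 Ft -2.1 Fz 3.5 z 0.1948 w 0.0236
t 37.67 phi 206.7 rad 81.7 Fr 5.2 Ft -2.6 Fz 2.4 z 0.1947 w 0.0235
t 38.08 phi 208.3 rad 81.8 Fr 4.7 Ft -2.6 Fz 3.2 z 0.1948 w 0.0233
t 38.50 phi 209.8 rad 81.7 Fr 5.4 Ft -2.7 Fz 2.2 z 0.1948 w 0.0238
t 38.92 phi 211.4 rad 81.8 Fr 5.0 Ft -2.3 Fz 2.9 z 0.1948 w 0.0235
t 39.33 phi 213.1 rad 81.7 Fr 4.0 Ft -2.5 Fz 1.9 z 0.1948 w 0.0237
t 39.75 phi 214.7 rad 81.7 Fr 4.9 Ft -2.7 Fz 2.3 z 0.1948 w 0.0234
t 40.17 phi 216.2 rad 81.7 Fr 5.3 Ft -3.9 Fz 1.6 z 0.1948 w 0.0234
t 40.58 phi 217.8 rad 81.7 Fr 4.6 Ft -2.8 Fz 1.8 z 0.1949 w 0.0236
t 41.00 phi 219.4 rad 81.7 Fr 5.1 Ft -2.8 Fz 2.3 z 0.1949 w 0.0241
t 41.42 phi 221.0 rad 81.7 Fr 4.5 Ft -3.2 Fz 2.5 z 0.1949 w 0.0237
```

```bash
python3 -m crank '[{"x":0.0011,"y":0.0001,"z":0,"ax":0,"ay":0,"az":0,"claw":1},{"x":0.0022,"y":0.0001,"z":0,"ax":0,"ay":0,"az":0,"claw":1},{"x":0.0022,"y":0.0001,"z":0,"ax":0,"ay":0,"az":0,"claw":1},{"x":0.0022,"y":0.0001,"z":0,"ax":0,"ay":0,"az":0,"claw":1},{"x":0.0022,"y":0.0001,"z":0,"ax":0,"ay":0,"az":0,"claw":1}]' >/dev/null && python3 ang.py &&
python3 -m crank '[{"x":0.0011,"y":0,"z":0,"ax":0,"ay":0,"az":0,"claw":1},{"x":0.0022,"y":0,"z":0,"ax":0,"ay":0,"az":0,"claw":1},{"x":0.0022,"y":0,"z":0,"ax":0,"ay":0,"az":0,"claw":1},{"x":0.0022,"y":0,"z":0,"ax":0,"ay":0,"az":0,"claw":1},{"x":0.0022,"y":0,"z":0,"ax":0,"ay":0,"az":0,"claw":1}]' >/dev/null && python3 ang.py &&
python3 -m crank '[{"x":0.0011,"y":0,"z":0,"ax":0,"ay":0,"az":0,"claw":1},{"x":0.0022,"y":0,"z":0,"ax":0,"ay":0,"az":0,"claw":1},{"x":0.0022,"y":0,"z":0,"ax":0,"ay":0,"az":0,"claw":1},{"x":0.0022,"y":0,"z":0,"ax":0,"ay":0,"az":0,"claw":1},{"x":0.0022,"y":0,"z":0,"ax":0,"ay":0,"az":0,"claw":1}]' >/dev/null && python3 ang.py &&
python3 -m crank '[{"x":0.0014,"y":-0.0001,"z":0,"ax":0,"ay":0,"az":0,"claw":1},{"x":0.0028,"y":-0.0002,"z":0,"ax":0,"ay":0,"az":0,"claw":1},{"x":0.0042,"y":-0.0002,"z":0,"ax":0,"ay":0,"az":0,"claw":1},{"x":0.0056,"y":-0.0003,"z":0,"ax":0,"ay":0,"az":0,"claw":1},{"x":0.0056,"y":-0.0003,"z":0,"ax":0,"ay":0,"az":0,"claw":1}]' >/dev/null && python3 ang.py &&
python3 -m crank '[{"x":0.0014,"y":-0.0001,"z":0,"ax":0,"ay":0,"az":0,"claw":1},{"x":0.0028,"y":-0.0003,"z":0,"ax":0,"ay":0,"az":0,"claw":1},{"x":0.0042,"y":-0.0005,"z":0,"ax":0,"ay":0,"az":0,"claw":1},{"x":0.0056,"y":-0.0007,"z":0,"ax":0,"ay":0,"az":0,"claw":1},{"x":0.0056,"y":-0.0007,"z":0,"ax":0,"ay":0,"az":0,"claw":1}]' >/dev/null && python3 ang.py &&
python3 -m crank '[{"x":0.0014,"y":-0.0003,"z":0,"ax":0,"ay":0,"az":0,"claw":1},{"x":0.0028,"y":-0.0005,"z":0,"ax":0,"ay":0,"az":0,"claw":1},{"x":0.0042,"y":-0.0008,"z":0,"ax":0,"ay":0,"az":0,"claw":1},{"x":0.0055,"y":-0.001,"z":0,"ax":0,"ay":0,"az":0,"claw":1},{"x":0.0055,"y":-0.001,"z":0,"ax":0,"ay":0,"az":0,"claw":1}]' >/dev/null && python3 ang.py &&
python3 -m crank '[{"x":0.0014,"y":-0.0003,"z":0,"ax":0,"ay":0,"az":0,"claw":1},{"x":0.0028,"y":-0.0007,"z":0,"ax":0,"ay":0,"az":0,"claw":1},{"x":0.0041,"y":-0.001,"z":0,"ax":0,"ay":0,"az":0,"claw":1},{"x":0.0054,"y":-0.0014,"z":0,"ax":0,"ay":0,"az":0,"claw":1},{"x":0.0054,"y":-0.0014,"z":0,"ax":0,"ay":0,"az":0,"claw":1}]' >/dev/null && python3 ang.py &&
python3 -m crank '[{"x":0.0013,"y":-0.0004,"z":0,"ax":0,"ay":0,"az":0,"claw":1},{"x":0.0026,"y":-0.0009,"z":0,"ax":0,"ay":0,"az":0,"claw":1},{"x":0.004,"y":-0.0014,"z":0,"ax":0,"ay":0,"az":0,"claw":1},{"x":0.0053,"y":-0.0018,"z":0,"ax":0,"ay":0,"az":0,"claw":1},{"x":0.0053,"y":-0.0018,"z":0,"ax":0,"ay":0,"az":0,"claw":1}]' >/dev/null && python3 ang.py
```

```text
t 41.83 phi 222.5 rad 81.7 Fr 4.5 Ft -3.1 Fz 3.0 z 0.1949 w 0.0236
t 42.25 phi 224.1 rad 81.7 Fr 5.1 Ft -2.6 Fz 2.1 z 0.1949 w 0.0240
t 42.67 phi 225.7 rad 81.6 Fr 4.9 Ft -1.3 Fz 2.6 z 0.1950 w 0.0236
t 43.08 phi 229.8 rad 81.5 Fr 5.4 Ft -2.1 Fz 1.0 z 0.1950 w 0.0238
t 43.50 phi 233.8 rad 81.5 Fr 5.4 Ft -3.1 Fz 2.3 z 0.1950 w 0.0235
t 43.92 phi 237.8 rad 81.4 Fr 4.4 Ft -3.5 Fz 2.1 z 0.1950 w 0.0239
t 44.33 phi 241.8 rad 81.4 Fr 4.7 Ft -3.6 Fz 1.9 z 0.1951 w 0.0237
t 44.75 phi 245.8 rad 81.3 Fr 4.3 Ft -2.0 Fz 1.4 z 0.1951 w 0.0234
```

```bash
python3 -m crank '[{"x":0.0013,"y":-0.0005,"z":0,"ax":0,"ay":0,"az":0,"claw":1},{"x":0.0026,"y":-0.001,"z":0,"ax":0,"ay":0,"az":0,"claw":1},{"x":0.0039,"y":-0.0015,"z":0,"ax":0,"ay":0,"az":0,"claw":1},{"x":0.0052,"y":-0.002,"z":0,"ax":0,"ay":0,"az":0,"claw":1},{"x":0.0052,"y":-0.002,"z":0,"ax":0,"ay":0,"az":0,"claw":1}]' >/dev/null && python3 ang.py &&
python3 -m crank '[{"x":0.001,"y":-0.0005,"z":0,"ax":0,"ay":0,"az":0,"claw":1},{"x":0.002,"y":-0.001,"z":0,"ax":0,"ay":0,"az":0,"claw":1},{"x":0.002,"y":-0.001,"z":0,"ax":0,"ay":0,"az":0,"claw":1},{"x":0.002,"y":-0.001,"z":0,"ax":0,"ay":0,"az":0,"claw":1},{"x":0.002,"y":-0.001,"z":0,"ax":0,"ay":0,"az":0,"claw":1}]' >/dev/null && python3 ang.py &&
python3 -m crank '[{"x":0.001,"y":-0.0005,"z":0,"ax":0,"ay":0,"az":0,"claw":1},{"x":0.002,"y":-0.001,"z":0,"ax":0,"ay":0,"az":0,"claw":1},{"x":0.002,"y":-0.001,"z":0,"ax":0,"ay":0,"az":0,"claw":1},{"x":0.002,"y":-0.001,"z":0,"ax":0,"ay":0,"az":0,"claw":1},{"x":0.002,"y":-0.001,"z":0,"ax":0,"ay":0,"az":0,"claw":1}]' >/dev/null && python3 ang.py &&
python3 -m crank '[{"x":0.001,"y":-0.0005,"z":0,"ax":0,"ay":0,"az":0,"claw":1},{"x":0.0019,"y":-0.0011,"z":0,"ax":0,"ay":0,"az":0,"claw":1},{"x":0.0019,"y":-0.0011,"z":0,"ax":0,"ay":0,"az":0,"claw":1},{"x":0.0019,"y":-0.0011,"z":0,"ax":0,"ay":0,"az":0,"claw":1},{"x":0.0019,"y":-0.0011,"z":0,"ax":0,"ay":0,"az":0,"claw":1}]' >/dev/null && python3 ang.py &&
python3 -m crank '[{"x":0.001,"y":-0.0005,"z":0,"ax":0,"ay":0,"az":0,"claw":1},{"x":0.0019,"y":-0.0011,"z":0,"ax":0,"ay":0,"az":0,"claw":1},{"x":0.0019,"y":-0.0011,"z":0,"ax":0,"ay":0,"az":0,"claw":1},{"x":0.0019,"y":-0.0011,"z":0,"ax":0,"ay":0,"az":0,"claw":1},{"x":0.0019,"y":-0.0011,"z":0,"ax":0,"ay":0,"az":0,"claw":1}]' >/dev/null && python3 ang.py &&
python3 -m crank '[{"x":0.001,"y":-0.0006,"z":0,"ax":0,"ay":0,"az":0,"claw":1},{"x":0.0019,"y":-0.0012,"z":0,"ax":0,"ay":0,"az":0,"claw":1},{"x":0.0019,"y":-0.0012,"z":0,"ax":0,"ay":0,"az":0,"claw":1},{"x":0.0019,"y":-0.0012,"z":0,"ax":0,"ay":0,"az":0,"claw":1},{"x":0.0019,"y":-0.0012,"z":0,"ax":0,"ay":0,"az":0,"claw":1}]' >/dev/null && python3 ang.py &&
python3 -m crank '[{"x":0.001,"y":-0.0006,"z":0,"ax":0,"ay":0,"az":0,"claw":1},{"x":0.0019,"y":-0.0012,"z":0,"ax":0,"ay":0,"az":0,"claw":1},{"x":0.0019,"y":-0.0012,"z":0,"ax":0,"ay":0,"az":0,"claw":1},{"x":0.0019,"y":-0.0012,"z":0,"ax":0,"ay":0,"az":0,"claw":1},{"x":0.0019,"y":-0.0012,"z":0,"ax":0,"ay":0,"az":0,"claw":1}]' >/dev/null && python3 ang.py &&
python3 -m crank '[{"x":0.0009,"y":-0.0006,"z":0,"ax":0,"ay":0,"az":0,"claw":1},{"x":0.0018,"y":-0.0013,"z":0,"ax":0,"ay":0,"az":0,"claw":1},{"x":0.0018,"y":-0.0013,"z":0,"ax":0,"ay":0,"az":0,"claw":1},{"x":0.0018,"y":-0.0013,"z":0,"ax":0,"ay":0,"az":0,"claw":1},{"x":0.0018,"y":-0.0013,"z":0,"ax":0,"ay":0,"az":0,"claw":1}]' >/dev/null && python3 ang.py &&
python3 -m crank '[{"x":0.0009,"y":-0.0006,"z":0,"ax":0,"ay":0,"az":0,"claw":1},{"x":0.0018,"y":-0.0013,"z":0,"ax":0,"ay":0,"az":0,"claw":1},{"x":0.0018,"y":-0.0013,"z":0,"ax":0,"ay":0,"az":0,"claw":1},{"x":0.0018,"y":-0.0013,"z":0,"ax":0,"ay":0,"az":0,"claw":1},{"x":0.0018,"y":-0.0013,"z":0,"ax":0,"ay":0,"az":0,"claw":1}]' >/dev/null && python3 ang.py &&
python3 -m crank '[{"x":0.0009,"y":-0.0007,"z":0,"ax":0,"ay":0,"az":0,"claw":1},{"x":0.0017,"y":-0.0014,"z":0,"ax":0,"ay":0,"az":0,"claw":1},{"x":0.0017,"y":-0.0014,"z":0,"ax":0,"ay":0,"az":0,"claw":1},{"x":0.0017,"y":-0.0014,"z":0,"ax":0,"ay":0,"az":0,"claw":1},{"x":0.0017,"y":-0.0014,"z":0,"ax":0,"ay":0,"az":0,"claw":1}]' >/dev/null && python3 ang.py &&
python3 -m crank '[{"x":0.0009,"y":-0.0007,"z":0,"ax":0,"ay":0,"az":0,"claw":1},{"x":0.0017,"y":-0.0014,"z":0,"ax":0,"ay":0,"az":0,"claw":1},{"x":0.0017,"y":-0.0014,"z":0,"ax":0,"ay":0,"az":0,"claw":1},{"x":0.0017,"y":-0.0014,"z":0,"ax":0,"ay":0,"az":0,"claw":1},{"x":0.0017,"y":-0.0014,"z":0,"ax":0,"ay":0,"az":0,"claw":1}]' >/dev/null && python3 ang.py
```

```text
t 45.17 phi 249.8 rad 81.3 Fr 4.9 Ft -2.3 Fz 1.3 z 0.1951 w 0.0236
t 45.58 phi 251.3 rad 81.2 Fr 4.8 Ft -2.5 Fz 2.2 z 0.1951 w 0.0235
t 46.00 phi 253.0 rad 81.2 Fr 4.1 Ft -2.7 Fz 2.0 z 0.1951 w 0.0235
t 46.42 phi 254.5 rad 81.1 Fr 4.2 Ft -2.5 Fz 1.9 z 0.1951 w 0.0240
t 46.83 phi 256.1 rad 81.1 Fr 4.9 Ft -2.9 Fz 2.1 z 0.1951 w 0.0233
t 47.25 phi 257.7 rad 81.1 Fr 4.3 Ft -2.6 Fz 1.4 z 0.1951 w 0.0236
t 47.67 phi 259.3 rad 81.0 Fr 5.6 Ft -2.6 Fz 2.8 z 0.1952 w 0.0239
t 48.08 phi 261.0 rad 81.0 Fr 5.1 Ft -2.5 Fz 1.9 z 0.1952 w 0.0234
t 48.50 phi 262.5 rad 80.9 Fr 4.0 Ft -2.7 Fz 1.8 z 0.1951 w 0.0233
t 48.92 phi 264.2 rad 80.9 Fr 4.2 Ft -3.2 Fz 1.8 z 0.1952 w 0.0237
t 49.33 phi 265.7 rad 80.8 Fr 3.7 Ft -2.7 Fz 2.7 z 0.1951 w 0.0234
```

```bash
python3 -m crank '[{"x":0.0009,"y":-0.0008,"z":0,"ax":0,"ay":0,"az":0,"claw":1},{"x":0.0019,"y":-0.0017,"z":0,"ax":0,"ay":0,"az":0,"claw":1},{"x":0.0019,"y":-0.0017,"z":0,"ax":0,"ay":0,"az":0,"claw":1},{"x":0.0019,"y":-0.0017,"z":0,"ax":0,"ay":0,"az":0,"claw":1},{"x":0.0019,"y":-0.0017,"z":0,"ax":0,"ay":0,"az":0,"claw":1}]' >/dev/null && python3 ang.py &&
python3 -m crank '[{"x":0.0009,"y":-0.0008,"z":0,"ax":0,"ay":0,"az":0,"claw":1},{"x":0.0018,"y":-0.0017,"z":0,"ax":0,"ay":0,"az":0,"claw":1},{"x":0.0018,"y":-0.0017,"z":0,"ax":0,"ay":0,"az":0,"claw":1},{"x":0.0018,"y":-0.0017,"z":0,"ax":0,"ay":0,"az":0,"claw":1},{"x":0.0018,"y":-0.0017,"z":0,"ax":0,"ay":0,"az":0,"claw":1}]' >/dev/null && python3 ang.py &&
python3 -m crank '[{"x":0.0008,"y":-0.0009,"z":0,"ax":0,"ay":0,"az":0,"claw":1},{"x":0.0017,"y":-0.0018,"z":0,"ax":0,"ay":0,"az":0,"claw":1},{"x":0.0017,"y":-0.0018,"z":0,"ax":0,"ay":0,"az":0,"claw":1},{"x":0.0017,"y":-0.0018,"z":0,"ax":0,"ay":0,"az":0,"claw":1},{"x":0.0017,"y":-0.0018,"z":0,"ax":0,"ay":0,"az":0,"claw":1}]' >/dev/null && python3 ang.py &&
python3 -m crank '[{"x":0.0008,"y":-0.0009,"z":0,"ax":0,"ay":0,"az":0,"claw":1},{"x":0.0017,"y":-0.0018,"z":0,"ax":0,"ay":0,"az":0,"claw":1},{"x":0.0017,"y":-0.0018,"z":0,"ax":0,"ay":0,"az":0,"claw":1},{"x":0.0017,"y":-0.0018,"z":0,"ax":0,"ay":0,"az":0,"claw":1},{"x":0.0017,"y":-0.0018,"z":0,"ax":0,"ay":0,"az":0,"claw":1}]' >/dev/null && python3 ang.py &&
python3 -m crank '[{"x":0.0008,"y":-0.0009,"z":0,"ax":0,"ay":0,"az":0,"claw":1},{"x":0.0016,"y":-0.0019,"z":0,"ax":0,"ay":0,"az":0,"claw":1},{"x":0.0016,"y":-0.0019,"z":0,"ax":0,"ay":0,"az":0,"claw":1},{"x":0.0016,"y":-0.0019,"z":0,"ax":0,"ay":0,"az":0,"claw":1},{"x":0.0016,"y":-0.0019,"z":0,"ax":0,"ay":0,"az":0,"claw":1}]' >/dev/null && python3 ang.py &&
python3 -m crank '[{"x":0.0008,"y":-0.0009,"z":0,"ax":0,"ay":0,"az":0,"claw":1},{"x":0.0016,"y":-0.0019,"z":0,"ax":0,"ay":0,"az":0,"claw":1},{"x":0.0016,"y":-0.0019,"z":0,"ax":0,"ay":0,"az":0,"claw":1},{"x":0.0016,"y":-0.0019,"z":0,"ax":0,"ay":0,"az":0,"claw":1},{"x":0.0016,"y":-0.0019,"z":0,"ax":0,"ay":0,"az":0,"claw":1}]' >/dev/null && python3 ang.py &&
python3 -m crank '[{"x":0.0007,"y":-0.001,"z":0,"ax":0,"ay":0,"az":0,"claw":1},{"x":0.0015,"y":-0.002,"z":0,"ax":0,"ay":0,"az":0,"claw":1},{"x":0.0015,"y":-0.002,"z":0,"ax":0,"ay":0,"az":0,"claw":1},{"x":0.0015,"y":-0.002,"z":0,"ax":0,"ay":0,"az":0,"claw":1},{"x":0.0015,"y":-0.002,"z":0,"ax":0,"ay":0,"az":0,"claw":1}]' >/dev/null && python3 ang.py &&
python3 -m crank '[{"x":0.0007,"y":-0.001,"z":0,"ax":0,"ay":0,"az":0,"claw":1},{"x":0.0014,"y":-0.002,"z":0,"ax":0,"ay":0,"az":0,"claw":1},{"x":0.0014,"y":-0.002,"z":0,"ax":0,"ay":0,"az":0,"claw":1},{"x":0.0014,"y":-0.002,"z":0,"ax":0,"ay":0,"az":0,"claw":1},{"x":0.0014,"y":-0.002,"z":0,"ax":0,"ay":0,"az":0,"claw":1}]' >/dev/null && python3 ang.py &&
python3 -m crank '[{"x":0.0007,"y":-0.001,"z":0,"ax":0,"ay":0,"az":0,"claw":1},{"x":0.0014,"y":-0.0021,"z":0,"ax":0,"ay":0,"az":0,"claw":1},{"x":0.0014,"y":-0.0021,"z":0,"ax":0,"ay":0,"az":0,"claw":1},{"x":0.0014,"y":-0.0021,"z":0,"ax":0,"ay":0,"az":0,"claw":1},{"x":0.0014,"y":-0.0021,"z":0,"ax":0,"ay":0,"az":0,"claw":1}]' >/dev/null && python3 ang.py &&
python3 -m crank '[{"x":0.0006,"y":-0.001,"z":0,"ax":0,"ay":0,"az":0,"claw":1},{"x":0.0013,"y":-0.0021,"z":0,"ax":0,"ay":0,"az":0,"claw":1},{"x":0.0013,"y":-0.0021,"z":0,"ax":0,"ay":0,"az":0,"claw":1},{"x":0.0013,"y":-0.0021,"z":0,"ax":0,"ay":0,"az":0,"claw":1},{"x":0.0013,"y":-0.0021,"z":0,"ax":0,"ay":0,"az":0,"claw":1}]' >/dev/null && python3 ang.py
```

```text
t 49.75 phi 267.6 rad 80.8 Fr 4.3 Ft -2.3 Fz 2.8 z 0.1952 w 0.0235
t 50.17 phi 269.4 rad 80.8 Fr 4.3 Ft -2.8 Fz 1.1 z 0.1952 w 0.0236
t 50.58 phi 271.2 rad 80.7 Fr 3.3 Ft -3.1 Fz 3.1 z 0.1952 w 0.0237
t 51.00 phi 273.0 rad 80.6 Fr 5.2 Ft -2.2 Fz 1.9 z 0.1952 w 0.0240
t 51.42 phi 274.8 rad 80.6 Fr 5.5 Ft -2.9 Fz 2.1 z 0.1952 w 0.0237
t 51.83 phi 276.6 rad 80.5 Fr 5.2 Ft -2.7 Fz 2.3 z 0.1952 w 0.0236
t 52.25 phi 278.4 rad 80.5 Fr 4.1 Ft -3.4 Fz 3.0 z 0.1952 w 0.0236
t 52.67 phi 280.2 rad 80.4 Fr 3.9 Ft -2.4 Fz 1.6 z 0.1952 w 0.0239
t 53.08 phi 282.1 rad 80.4 Fr 3.6 Ft -1.7 Fz 1.6 z 0.1952 w 0.0236
t 53.50 phi 283.8 rad 80.3 Fr 4.6 Ft -2.3 Fz 1.1 z 0.1952 w 0.0237
```

```bash
python3 -m crank '[{"x":0.0006,"y":-0.0011,"z":0,"ax":0,"ay":0,"az":0,"claw":1},{"x":0.0013,"y":-0.0022,"z":0,"ax":0,"ay":0,"az":0,"claw":1},{"x":0.0013,"y":-0.0022,"z":0,"ax":0,"ay":0,"az":0,"claw":1},{"x":0.0013,"y":-0.0022,"z":0,"ax":0,"ay":0,"az":0,"claw":1},{"x":0.0013,"y":-0.0022,"z":0,"ax":0,"ay":0,"az":0,"claw":1}]' >/dev/null && python3 ang.py &&
python3 -m crank '[{"x":0.0006,"y":-0.0011,"z":0,"ax":0,"ay":0,"az":0,"claw":1},{"x":0.0012,"y":-0.0022,"z":0,"ax":0,"ay":0,"az":0,"claw":1},{"x":0.0012,"y":-0.0022,"z":0,"ax":0,"ay":0,"az":0,"claw":1},{"x":0.0012,"y":-0.0022,"z":0,"ax":0,"ay":0,"az":0,"claw":1},{"x":0.0012,"y":-0.0022,"z":0,"ax":0,"ay":0,"az":0,"claw":1}]' >/dev/null && python3 ang.py &&
python3 -m crank '[{"x":0.0005,"y":-0.0011,"z":0,"ax":0,"ay":0,"az":0,"claw":1},{"x":0.0011,"y":-0.0022,"z":0,"ax":0,"ay":0,"az":0,"claw":1},{"x":0.0011,"y":-0.0022,"z":0,"ax":0,"ay":0,"az":0,"claw":1},{"x":0.0011,"y":-0.0022,"z":0,"ax":0,"ay":0,"az":0,"claw":1},{"x":0.0011,"y":-0.0022,"z":0,"ax":0,"ay":0,"az":0,"claw":1}]' >/dev/null && python3 ang.py &&
python3 -m crank '[{"x":0.0005,"y":-0.0011,"z":0,"ax":0,"ay":0,"az":0,"claw":1},{"x":0.001,"y":-0.0023,"z":0,"ax":0,"ay":0,"az":0,"claw":1},{"x":0.001,"y":-0.0023,"z":0,"ax":0,"ay":0,"az":0,"claw":1},{"x":0.001,"y":-0.0023,"z":0,"ax":0,"ay":0,"az":0,"claw":1},{"x":0.001,"y":-0.0023,"z":0,"ax":0,"ay":0,"az":0,"claw":1}]' >/dev/null && python3 ang.py &&
python3 -m crank '[{"x":0.0005,"y":-0.0011,"z":0,"ax":0,"ay":0,"az":0,"claw":1},{"x":0.001,"y":-0.0023,"z":0,"ax":0,"ay":0,"az":0,"claw":1},{"x":0.001,"y":-0.0023,"z":0,"ax":0,"ay":0,"az":0,"claw":1},{"x":0.001,"y":-0.0023,"z":0,"ax":0,"ay":0,"az":0,"claw":1},{"x":0.001,"y":-0.0023,"z":0,"ax":0,"ay":0,"az":0,"claw":1}]' >/dev/null && python3 ang.py &&
python3 -m crank '[{"x":0.0004,"y":-0.0012,"z":0,"ax":0,"ay":0,"az":0,"claw":1},{"x":0.0009,"y":-0.0023,"z":0,"ax":0,"ay":0,"az":0,"claw":1},{"x":0.0009,"y":-0.0023,"z":0,"ax":0,"ay":0,"az":0,"claw":1},{"x":0.0009,"y":-0.0023,"z":0,"ax":0,"ay":0,"az":0,"claw":1},{"x":0.0009,"y":-0.0023,"z":0,"ax":0,"ay":0,"az":0,"claw":1}]' >/dev/null && python3 ang.py &&
python3 -m crank '[{"x":0.0004,"y":-0.0012,"z":0,"ax":0,"ay":0,"az":0,"claw":1},{"x":0.0008,"y":-0.0024,"z":0,"ax":0,"ay":0,"az":0,"claw":1},{"x":0.0008,"y":-0.0024,"z":0,"ax":0,"ay":0,"az":0,"claw":1},{"x":0.0008,"y":-0.0024,"z":0,"ax":0,"ay":0,"az":0,"claw":1},{"x":0.0008,"y":-0.0024,"z":0,"ax":0,"ay":0,"az":0,"claw":1}]' >/dev/null && python3 ang.py &&
python3 -m crank '[{"x":0.0003,"y":-0.0012,"z":0,"ax":0,"ay":0,"az":0,"claw":1},{"x":0.0007,"y":-0.0024,"z":0,"ax":0,"ay":0,"az":0,"claw":1},{"x":0.0007,"y":-0.0024,"z":0,"ax":0,"ay":0,"az":0,"claw":1},{"x":0.0007,"y":-0.0024,"z":0,"ax":0,"ay":0,"az":0,"claw":1},{"x":0.0007,"y":-0.0024,"z":0,"ax":0,"ay":0,"az":0,"claw":1}]' >/dev/null && python3 ang.py; python3 arc.py 520 -9 1;python3 arc.py 475 -9 1
```

```text
t 53.92 phi 285.7 rad 80.2 Fr 4.6 Ft -2.7 Fz 2.4 z 0.1952 w 0.0234
t 54.33 phi 286.6 rad 80.2 Fr 4.8 Ft -5.2 Fz 1.8 z 0.1952 w 0.0236
t 54.75 phi 287.6 rad 80.0 Fr 4.2 Ft -7.5 Fz 2.7 z 0.1952 w 0.0238
520.0 -0.0052,0.0114  -0.0121,0.0219  -0.0206,0.0311  -0.0304,0.0390  -0.0414,0.0451 
475.0 -0.0118,0.0044  -0.0241,0.0069  -0.0366,0.0074  -0.0491,0.0060  -0.0612,0.0027
```

Ft is rising: −2.7, −5.2, then −7.5 N, with φ advancing only half the commanded step. That looks like the stop at about 647°, inside the predicted window. One more small step to confirm.

```bash
python3 -m crank '[{"x":0.0003,"y":-0.0006,"z":0,"ax":0,"ay":0,"az":0,"claw":1},{"x":0.0006,"y":-0.0012,"z":0,"ax":0,"ay":0,"az":0,"claw":1},{"x":0.0008,"y":-0.0018,"z":0,"ax":0,"ay":0,"az":0,"claw":1},{"x":0.0008,"y":-0.0018,"z":0,"ax":0,"ay":0,"az":0,"claw":1},{"x":0.0008,"y":-0.0018,"z":0,"ax":0,"ay":0,"az":0,"claw":1}]' >/dev/null ; python3 ang.py; python3 arc.py 513 -9 1;python3 arc.py 468 -9.4 1
```

```text
t 55.17 phi 288.3 rad 79.8 Fr 4.6 Ft -10.1 Fz 2.1 z 0.1952 w 0.0234
513.0 -0.0066,0.0107  -0.0147,0.0202  -0.0243,0.0284  -0.0350,0.0350  -0.0466,0.0398 
468.0 -0.0128,0.0030  -0.0258,0.0039  -0.0389,0.0027  -0.0516,-0.0007  -0.0635,-0.0061
```

The stop is confirmed: −10 N at the handle and no real advance. Winding back: the first 10° measures the socket backlash.

```bash
python3 -m crank '[{"x":-0.0011,"y":0.0025,"z":0,"ax":0,"ay":0,"az":0,"claw":1},{"x":-0.0023,"y":0.005,"z":0,"ax":0,"ay":0,"az":0,"claw":1},{"x":-0.0036,"y":0.0075,"z":0,"ax":0,"ay":0,"az":0,"claw":1},{"x":-0.005,"y":0.0099,"z":0,"ax":0,"ay":0,"az":0,"claw":1},{"x":-0.0065,"y":0.0123,"z":0,"ax":0,"ay":0,"az":0,"claw":1}]' >/dev/null ; python3 ang.py; python3 arc.py 505 -8 2;python3 arc.py 425 -2 1
```

```text
t 55.58 phi 281.1 rad 79.7 Fr 3.3 Ft -0.9 Fz 4.6 z 0.1948 w 0.0238
505.0 -0.0070,0.0087  -0.0152,0.0163  -0.0243,0.0227  -0.0343,0.0278  -0.0448,0.0314 
465.0 -0.0110,0.0021  -0.0221,0.0027  -0.0332,0.0017  -0.0441,-0.0008  -0.0545,-0.0048 
425.0 -0.0025,-0.0012  -0.0050,-0.0025  -0.0074,-0.0039  -0.0098,-0.0054  -0.0121,-0.0070
```

```bash
python3 -m crank '[{"x":-0.0008,"y":0.0011,"z":0,"ax":0,"ay":0,"az":0,"claw":1},{"x":-0.0017,"y":0.0023,"z":0,"ax":0,"ay":0,"az":0,"claw":1},{"x":-0.0026,"y":0.0034,"z":0,"ax":0,"ay":0,"az":0,"claw":1},{"x":-0.0034,"y":0.0045,"z":0,"ax":0,"ay":0,"az":0,"claw":1},{"x":-0.0034,"y":0.0045,"z":0,"ax":0,"ay":0,"az":0,"claw":1}]' >/dev/null ; python3 ang.py; python3 arc.py 501 -8 1;python3 arc.py 461 -8 1;
```

```text
t 56.00 phi 277.1 rad 79.9 Fr 5.6 Ft 1.9 Fz 4.0 z 0.1951 w 0.0239
501.0 -0.0076,0.0082  -0.0163,0.0152  -0.0259,0.0209  -0.0361,0.0253  -0.0469,0.0282 
461.0 -0.0111,0.0014  -0.0222,0.0012  -0.0333,-0.0006  -0.0439,-0.0038  -0.0540,-0.0086
```

```bash
python3 -m crank '[{"x":-0.0076,"y":0.0082,"z":0,"ax":0,"ay":0,"az":0,"claw":1},{"x":-0.0163,"y":0.0152,"z":0,"ax":0,"ay":0,"az":0,"claw":1},{"x":-0.0259,"y":0.0209,"z":0,"ax":0,"ay":0,"az":0,"claw":1},{"x":-0.0361,"y":0.0253,"z":0,"ax":0,"ay":0,"az":0,"claw":1},{"x":-0.0469,"y":0.0282,"z":0,"ax":0,"ay":0,"az":0,"claw":1}]' >/dev/null ; python3 ang.py &&
python3 -m crank '[{"x":-0.0111,"y":0.0014,"z":0,"ax":0,"ay":0,"az":0,"claw":1},{"x":-0.0222,"y":0.0012,"z":0,"ax":0,"ay":0,"az":0,"claw":1},{"x":-0.0333,"y":-0.0006,"z":0,"ax":0,"ay":0,"az":0,"claw":1},{"x":-0.0439,"y":-0.0038,"z":0,"ax":0,"ay":0,"az":0,"claw":1},{"x":-0.054,"y":-0.0086,"z":0,"ax":0,"ay":0,"az":0,"claw":1}]' >/dev/null && python3 ang.py; python3 arc.py 421 -2 1
```

```text
t 56.42 phi 236.4 rad 80.8 Fr 4.6 Ft 3.6 Fz 4.0 z 0.1952 w 0.0233
t 56.83 phi 196.1 rad 81.1 Fr 2.4 Ft 3.7 Fz 3.7 z 0.1948 w 0.0235
421.0 -0.0024,-0.0014  -0.0048,-0.0029  -0.0071,-0.0044  -0.0094,-0.0061  -0.0116,-0.0078
```

```bash
python3 -m crank '[{"x":-0.0024,"y":-0.0014,"z":0,"ax":0,"ay":0,"az":0,"claw":1},{"x":-0.0048,"y":-0.0029,"z":0,"ax":0,"ay":0,"az":0,"claw":1},{"x":-0.0071,"y":-0.0044,"z":0,"ax":0,"ay":0,"az":0,"claw":1},{"x":-0.0098,"y":-0.0064,"z":0,"ax":0,"ay":0,"az":0,"claw":1},{"x":-0.0098,"y":-0.0064,"z":0,"ax":0,"ay":0,"az":0,"claw":1}]' >/dev/null ; python3 ang.py;
python3 -m crank '[{"x":0.0003,"y":0.0002,"z":0,"ax":0,"ay":0,"az":0,"claw":1},{"x":0.0003,"y":0.0002,"z":0,"ax":0,"ay":0,"az":0,"claw":-1},{"x":0.0003,"y":0.0002,"z":0,"ax":0,"ay":0,"az":0,"claw":-1},{"x":0.0003,"y":0.0002,"z":0,"ax":0,"ay":0,"az":0,"claw":-1},{"x":0.0003,"y":0.0002,"z":0,"ax":0,"ay":0,"az":0,"claw":-1}]' >/dev/null ; python3 ang.py;
python3 -m crank '[{"x":0,"y":0,"z":0,"ax":0,"ay":0,"az":0,"claw":-1},{"x":0,"y":0,"z":0,"ax":0,"ay":0,"az":0,"claw":-1},{"x":0,"y":0,"z":-0.03,"ax":0,"ay":0,"az":0,"claw":-1},{"x":0,"y":0,"z":-0.06,"ax":0,"ay":0,"az":0,"claw":-1},{"x":0,"y":0,"z":-0.1,"ax":0,"ay":0,"az":0,"claw":-1}]' >/dev/null ; python3 ang.py
```

```text
t 57.25 phi 187.9 rad 80.9 Fr 5.3 Ft 2.0 Fz 5.3 z 0.1947 w 0.0237
t 57.67 phi 187.7 rad 79.8 Fr 0.8 Ft -0.2 Fz -0.1 z 0.1937 w 0.0424
t 58.08 phi 187.2 rad 80.2 Fr -0.1 Ft 1.3 Fz 0.3 z 0.2937 w 0.0758
```

```bash
python3 - <<'E'
from h import *
A=camera("scene");B=camera("side")
def f(C,w=40):
    u,v=proj(C,[.5167,-.185,.165]);u,v=int(u),int(v)
    im=cv2.resize(C["color"][v-w:v+w,u-w:u+w],(400,400),interpolation=cv2.INTER_CUBIC)
    for z,col in((.177,(0,255,0)),(.133,(0,0,255))):
        a,b=proj(C,[.5167,-.185,z]);cv2.circle(im,(int((a-u+w+.5)*5),int((b-v+w+.5)*5)),3,col,-1)
        for d in range(4):
            t=np.radians(187.7+53.9+45+90*d);a,b=proj(C,[.5167+.0297*np.cos(t),-.185+.0297*np.sin(t),z]);cv2.circle(im,(int((a-u+w+.5)*5),int((b-v+w+.5)*5)),2,col,-1)
    return im
cv2.imwrite("pics/end.png",np.hstack([f(A),f(B)]));print(r.read_state()["ft_force"].round(1))
E
```

```text
[-0.7 -0.7  0. ]
```

View pics/end.png

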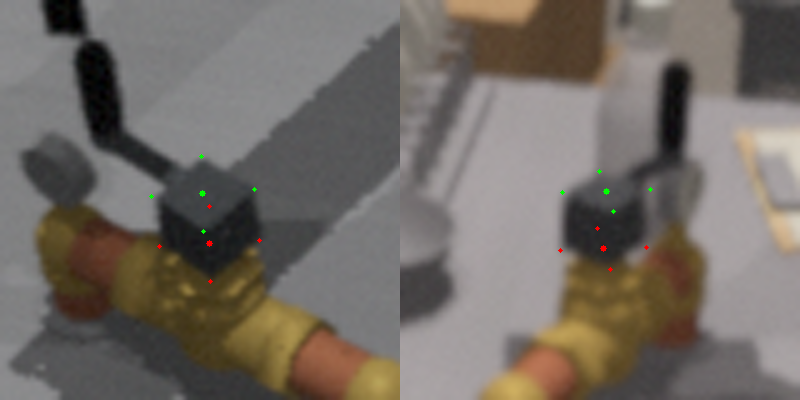

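The boss outline matches the fully home prediction within about 1 px in both views, with the boss down at the gland nut, and the gripper is clear. Handing in.

```bash
python3 -c "
from h import *
close_job();print('done')"
```

```text
the job is handed in; nothing more can be done
done
```

The valve is open and the job is handed in at about 58 s. However, the handle load went over the 15 N limit once early on.

**What I did:**
- **Fitting:** I seated the dark steel crank on the stem. It bottomed within 0.1 mm of the predicted height, with about 13 N of press at the peak.
- **Winding open:** I turned it anticlockwise about 647° until the handle force rose from 3 to 10 N and the crank all but stopped advancing. I took that as the fully-open stop.
- **Backing off:** I took up about 9° of socket play, wound back about 90° of stem, then let go and lifted clear.

**Last checks:** In both fixed views the boss lies within about 1 px of its fully-home outline. The wrist force is about zero and the gripper is clear of the crank. I did not check the other counter items again at the end, but I felt no contact with them.

**What did not go to plan:**
- **Over the limit:** During the first winding, the leaning crank was held at a fixed tilt and the handle load reached about 19 N sideways and 18 N downward. I stopped, released it, and gripped again with the crank upright. After that the largest reading was a 12 N sideways load, which I corrected.
- **Quarter turn:** The stem angle was not measured directly. The 90° is worked out from the handle angle and the felt socket play, so it could be a few degrees out.

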